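# Put the swapped garden ornaments back on their own display stands

### The arm

A 6-joint arm with a two-finger parallel gripper is mounted at the origin on the work surface. World frame = base frame: x ahead of the robot, y to its left, z up, the work surface at z = 0. Lengths are in m, angles in rad, forces in N, time in s.
With the tool pointing down it reaches from about 0.35 to 0.775 m from the base axis. Payload 7.3 kg.
Tool frame: the origin (TCP) lies at the very end of the fingers, on their centre line; the grasp point (between the pads) lies 19 mm behind it; x points along the fingers, y is the direction in which the jaws open and shut, and the axes are right-handed (so a half turn about x gives the same grasp; the last joint's range is limited). The gripper opens to 92 mm and grips with 3 to 60 N. Pads are 19 mm wide; open, the fingers measure 130 mm over their backs; the gripper's body (75 mm by 190 mm) begins 47 mm behind the grasp point.
Start: joints at [1.185, 0.342, 1.524, -0, 1.275, -0.146], TCP at [0.125, 0.51, 0.227] pointing down, gripper open.
Joint ranges: [-2.53, 2.53], [-0.77, 2.02], [0.04, 2.7], [-1, 4.14], [0.28, 2.66], [-3.11, 3.11]. Speed limits (rad/s): [2.57, 2.57, 3.14, 3.14, 3.14, 3.14].

### API

Orientations are given as [roll, pitch, yaw] about the fixed x, y, z axes, in that order (R = Rz(yaw) Ry(pitch) Rx(roll)).
In Python, from cell import observe, vision, job gives the robot as it stands.
- The arm moves only by the tool send_rows, never from a script. Its argument "motion" is a list of rows, each an object with "hand": the opening, from -1 (shut) to 1 (fully open), so that 0 is half open; "slide": the shift along the tool's x, y, z in mm, a list of three; "spin": the turn about the tool's x in rad. In form: [{"hand": hand, "slide": [tx, ty, tz], "spin": spin}, ...]. A call has 1 to 8 rows; each row shifts and turns the pose as measured when the row begins, along the tool's axes as they then stand; what a row does not reach is not made up. A row lasts 1/10 s, in which the tool goes at most 50 mm and 8.59 degrees, less where a joint would pass 70% of its speed; a pose out of reach is approached as far as the arm can. A call with a gripper value outside its range is refused whole. The fingers move at their own pace and stop on an object; "grip_force" is the grip in N (left out, the last holds). Time passes only in rows, so rows that do not move let the fingers close. It gives the time, the measured TCP pose, the force and the opening at its end, in the units of the state.
- observe(): the state, without advancing time (a new reading comes with each control period).
- vision.read_camera(name): name is "scene" or "side" or "wrist"; returns a dict with "pixels" (384x512x3 uint8, blue, green, red), "range_z" (384x512 float32, m along the optical axis (not along the pixel's ray), 0 where there is no reading), "fx", "fy", "cx", "cy" (pixels), "distortion" ([k1, k2, p1, p2, k3] as OpenCV has them; the pictures are not rectified), "world_from_camera" (4x4, takes a point from camera to world coordinates); the wrist camera has in their place "T_tool_cam" (4x4, takes a point from camera to tool coordinates, whose origin is the TCP and whose axes are the tool frame's). Camera axes: x right, y down, z forward; pixel columns grow to the right and rows downward; lengths in m; the calibration is good to about 2 mm. A picture is of the moment at which its call begins: read the wrist's pose just before it.
- job.hand_in(): hands the job in, once; it reports no verdict.
Trained networks look in a picture, given as the dict that the camera call returned (one of the last four; its "shot" number tells which), for a name from the list of things; names that differ only in an ending like _2 or _b are one class to them, and where a whole thing is asked for, a point or a joint stands for the part that bears it (a point fixed in the world has none). Each returns a list of dicts, best first, with "conf" (0 to 1); they miss things now and then, are a little off and sometimes report something else, mostly with a low value. They report only what shows in the picture. A call takes as long as a camera call. They do not tell look-alikes from the thing itself.
- vision.search_frame(picture, thing): "uv" ([column, row] in pixels, amid what is visible of it).
- vision.cut_out(picture, thing): "mask" (384x512 bool, what is visible of it) and "uv" ([column, row] in pixels, amid what is visible of it).
The state is a dict: "time": time; "qpos": joint angles; "qvel": joint speeds; "joint_efforts": joint torques, N m; "tool_pos": TCP position; "tool_rot": TCP orientation; "contact_force": force on the tool from outside, world axes, zero at the start; "torque": the same for the moment, N m; "opening": finger opening in m.
Only numpy, scipy, OpenCV 4.12 (cv2) and the standard library are available. Lean on these libraries where they do the work, as an engineer would, in place of code of your own. Each camera call takes 0.05 s, during which the arm holds its last target.

### The job

Customers have mixed up the four garden ornaments on the shop's display table: move each one back to the stand whose picture card shows it, standing upright in the middle of the stand, whichever way it faces. The round felt mat is free for putting one down in between. They are brittle cast stone, so do not drop them, tip them over or knock them together, and leave the green glass bud vase standing where it is.

Things in the scene. Friction and masses are not known exactly. Their poses are not given: they have to be found in the camera images.
- tortoise_center (a point): moss-green cast-stone tortoise ornament, oval domed shell with knobbly plates, four feet, head at its +x end; 124 long (x, from -61 to +68 of this point), 66 wide over the feet, 58 high, about 0.45 kg. Point: on the shell's axis, half-way up, 29 above the underside. Flat upright shell flanks face +-y, 60 apart, from 6 to 34 above the underside: grip across y at this point. z is up. Sizes in mm.
- snail_center (a point): blue-grey cast-stone snail ornament: upright disc-shaped shell with a spiral on each side, low foot, head with two horns at +x; 118 long (x, from -50 to +68 of this point), 40 wide, 80 high, about 0.42 kg. Point: in the middle of the shell, half-way up, 40 above the underside. The flat shell sides face +-y, 40 apart: grip across y at this point. z is up. Sizes in mm.
- baluster_center (a point): pale limestone-coloured baluster tea-light holder: square base 62 x 62, round belly 54 across (upright from 44 to 66 above the underside), slim neck, square top 42 x 42; 110 high, about 0.48 kg. Point: on its upright axis, half-way up (belly height), 55 above the underside; x and y are square to the sides of base and top. Grip the belly across x or y at this point. z is up. Sizes in mm.
- acorn_center (a point): terracotta-red acorn finial: square base 60 x 60, thin neck, dark-brown round acorn cup 60 across (upright from 40 to 57 above the underside), lighter peach-coloured nut with a dark tip on top; 96 high, about 0.45 kg. Point: on its upright axis, half-way up (cup height), 48 above the underside; x and y are square to the base. Grip the cup across x or y at this point. z is up. Sizes in mm.
- stand_tortoise_top (a point): round dark brown wooden display stand, fixed to the table, 120 across and 40 high, flat top; on its +x side, below the level of the top, a small sloping picture card shows a green tortoise seen from above: the tortoise's own stand. Point: the middle of the top, 40 above the table; z up, x towards the card (the card reaches 92 from the middle). An ornament of another kind stands on it at the start. Sizes in mm.
- stand_snail_top (a point): round white painted display stand, fixed to the table, 120 across and 40 high, flat top; on its +x side, below the level of the top, a small sloping picture card shows a blue-grey snail: the snail's own stand. Point: the middle of the top, 40 above the table; z up, x towards the card (the card reaches 92 from the middle). An ornament of another kind stands on it at the start. Sizes in mm.
- stand_baluster_top (a point): round slate-grey display stand, fixed to the table, 120 across and 40 high, flat top; on its +x side, below the level of the top, a small sloping picture card shows an olive-brown baluster: the baluster's own stand. Point: the middle of the top, 40 above the table; z up, x towards the card (the card reaches 92 from the middle). An ornament of another kind stands on it at the start. Sizes in mm.
- stand_acorn_top (a point): round teal-blue painted display stand, fixed to the table, 120 across and 40 high, flat top; on its +x side, below the level of the top, a small sloping picture card shows a red-brown acorn finial: the acorn's own stand. Point: the middle of the top, 40 above the table; z up, x towards the card (the card reaches 92 from the middle). An ornament of another kind stands on it at the start. Sizes in mm.
- mat_top (a point): round burgundy-red felt mat, fixed, 120 across, 4 thick, empty at the start: the free spot on which an ornament may be put down in between. Point: the middle of its top, 4 above the table; z up. Sizes in mm.
- bud_vase: small green glass bud vase, loose, light and easily knocked over, 44 across at the belly, 26 at the lip, 72 high, standing on the table among the stands. Origin: the middle of its underside; z up. Sizes in mm. A terracotta pot (52 across, 45 high) and a white dish (58 across, 22 high) stand among the stands likewise and are not listed.
Mind the look-alikes: they are no part of the job. Several things have the shape of the bud_vase; the one meant has the colours described above. Leave any purple look-alike of the part that bears acorn_center alone.

How it is judged:
By the outcome, as a careful person would: the job done as asked, in the order asked, and still so for the second after the job is handed in, with the robot touching nothing.
It also fails if it takes over 136 s, if anything falls off the work surface, if the arm or the gripper's body presses on something with over 40 N, if the wrist force passes 120 N, or if a joint passes its speed limit or range.

## Working session

There is one attempt and no reset: what is moved stays moved. The work goes in short steps, Python scripts to look and compute and a tool call to move; the robot and the scene stay as the last step left them, time stands still between calls to the robot, and variables do not carry over. Pictures are saved under pics/ and viewed, and the job is handed in when it is done.

Besides the shell and the picture viewer there is one more tool, called after "Call:" as name(argument=value, ...), one argument or row to a line, values as JSON. send_rows: Moves the arm, as the interface text tells. Its arguments: {"type":"object","properties":{"motion":{"type":"array","items":{"type":"object","properties":{"hand":{"type":"number"},"slide":{"type":"array","items":{"type":"number"}},"spin":{"type":"number"}}}},"grip_force":{"type":"number"}},"required":["motion"]}

```bash
ls -la; mkdir -p pics
cat > h.py <<'E'
import numpy as np, cv2
from cell import observe, vision, job
def save(p,name): cv2.imwrite('pics/'+name+'.png',p['pixels'])
def W(p):
    if 'world_from_camera' in p: return np.array(p['world_from_camera'])
    return None
def cloud(p,T):
    K=np.array([[p['fx'],0,p['cx']],[0,p['fy'],p['cy']],[0,0,1.]])
    h,w=p['range_z'].shape
    u,v=np.meshgrid(np.arange(w),np.arange(h))
    n=cv2.undistortPoints(np.stack([u,v],-1).reshape(-1,1,2).astype(np.float64),K,np.array(p['distortion'],float)).reshape(h,w,2)
    z=p['range_z'].astype(float)
    P=np.stack([n[...,0]*z,n[...,1]*z,z],-1)
    X=P@T[:3,:3].T+T[:3,3]
    X[z<=0]=np.nan
    return X
E
python3 - <<'E'
from h import *
s=observe();print(s)
for c in ['scene','side','wrist']:
    p=vision.read_camera(c); save(p,c+'0'); print(c,p['fx'],p['distortion'],p.get('world_from_camera',p.get('T_tool_cam')))
    np.savez(''+c+'0.npz',**{k:np.array(v) for k,v in p.items()})
E
```

```text
total 12
drwxr-xr-x  3 agent agent 4096 Dec  7 06:05 .
drwxr-xr-x 23 root  root  4096 Dec  7 06:05 ..
drwxr-xr-x  2 agent agent 4096 Dec  7 06:05 pics
{'time': 0.0, 'qpos': array([ 1.18501483e+00,  3.42724892e-01,  1.52500749e+00, -2.89063284e-05,
        1.27539403e+00, -1.46012328e-01]), 'qvel': array([ 0.00036899,  0.00220186, -0.00068183, -0.00086669, -0.0002701 ,
       -0.00013881]), 'joint_efforts': array([-2.87878920e-04, -4.31246603e+01, -2.44207960e+01,  7.16341124e-02,
        5.62865508e-02, -1.06786770e-04]), 'tool_pos': array([0.12451622, 0.50960555, 0.22604716]), 'tool_rot': array([-1.69878857,  1.56926233, -1.9385493 ]), 'contact_force': array([-0.47163717,  0.32302924, -0.18385027]), 'torque': array([ 0.01462916, -0.01870438,  0.00860973]), 'opening': 0.09181776306163576}
scene 422.2547280948342 [0.02457895 0.         0.         0.         0.        ] [[-0.52563197  0.7269577  -0.4418637   0.97443113]
 [ 0.8507082   0.44759799 -0.27559319  0.24036228]
 [-0.00256729 -0.52075766 -0.85370069  0.93533711]
 [ 0.          0.          0.          1.        ]]
side 347.97816217767945 [0.0182637 0.        0.        0.        0.       ] [[ 0.69176719 -0.36966551  0.62032698  0.03278979]
 [-0.72210415 -0.34832119  0.59769386 -0.51349306]
 [-0.00487378 -0.86140569 -0.50789417  0.5110117 ]
 [ 0.          0.          0.          1.        ]]
wrist 331.369183067954 [-0.02993802  0.          0.          0.          0.        ] [[ 7.57508089e-05 -2.97034651e-01  9.54866698e-01 -1.58911747e-01]
 [ 9.99999906e-01 -3.86167190e-04 -1.99458038e-04 -3.96462700e-04]
 [ 4.27984138e-04  9.54866623e-01  2.97034594e-01 -8.06667000e-02]
 [ 0.00000000e+00  0.00000000e+00  0.00000000e+00  1.00000000e+00]]
```

View pics/scene0.png

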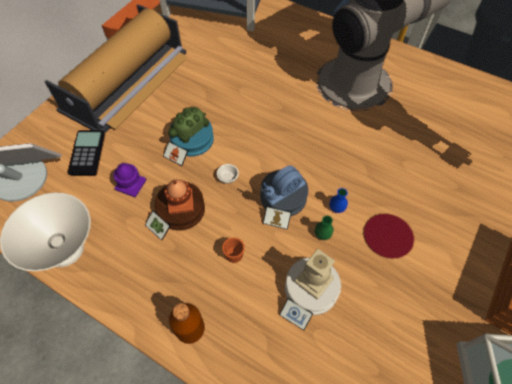

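View pics/side0.png

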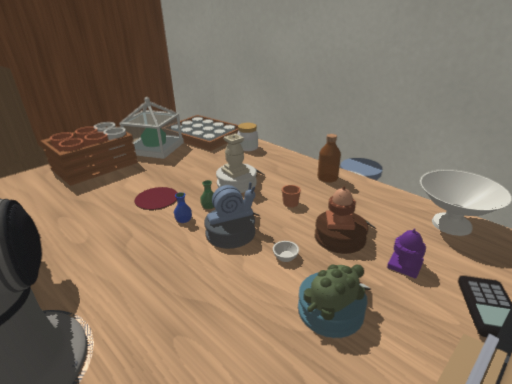

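View pics/wrist0.png

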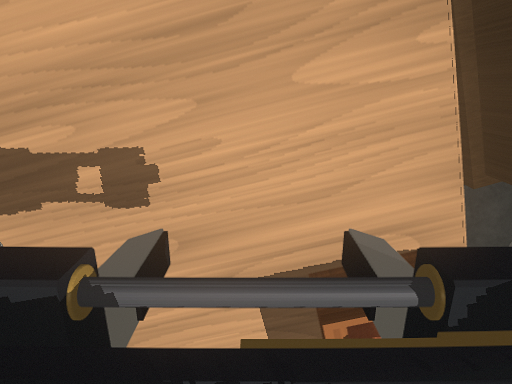

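```bash
cat > m.py <<'E'
from h import *
names=['tortoise_center','snail_center','baluster_center','acorn_center','stand_tortoise_top','stand_snail_top','stand_baluster_top','stand_acorn_top','mat_top','bud_vase']
def load(c):
    d=np.load(c+'0.npz',allow_pickle=True); return {k:d[k] for k in d}
E
python3 - <<'E'
from m import *
masks={}
for c in ['scene','side']:
    p=vision.read_camera(c)
    np.savez(c+'0.npz',**{k:np.array(v) for k,v in p.items()})
    X=cloud(p,W(p))
    for n in names:
        for r in vision.search_frame(p,n)[:3]: 
            u,v=np.round(r['uv']).astype(int)
            print(c,n,round(r['conf'],2),np.round(r['uv'],1),np.round(X[v,u],3))
        if n in names[:4]+['bud_vase']:
            rs=vision.cut_out(p,n)
            for i,r in enumerate(rs[:3]):
                masks[f'{c}_{n}_{i}']=r['mask']
                m=r['mask']; Y=X[m]; print('   mask',i,r['conf'],r['uv'],m.sum(),np.round(np.nanmin(Y,0),3),np.round(np.nanmax(Y,0),3))
np.savez('masks.npz',**masks)
E
```

```text
scene tortoise_center 0.91 [188.5 123.6] [ 0.454 -0.28   0.089]
   mask 0 0.96 [190.1, 121.1] 952 [ 0.33  -0.389 -0.003] [ 0.498 -0.259  0.104]
scene snail_center 0.7 [285.7 183.3] [0.491 0.03  0.11 ]
   mask 0 0.68 [285.4, 182.8] 956 [ 0.381 -0.031 -0.002] [0.532 0.055 0.124]
scene baluster_center 0.71 [312.7 274. ] [0.659 0.185 0.124]
   mask 0 0.72 [314.9, 272.6] 1213 [ 0.545  0.151 -0.003] [0.675 0.221 0.155]
   mask 1 0.37 [301.8, 295.4] 1986 [ 0.584  0.128 -0.005] [0.735 0.249 0.107]
scene acorn_center 0.63 [314.2 275.7] [0.661 0.189 0.122]
scene acorn_center 0.55 [179.  197.3] [ 0.648 -0.162  0.103]
scene acorn_center 0.55 [128.5 178.9] [ 0.655 -0.321  0.059]
   mask 0 0.65 [129.9, 181.2] 732 [ 0.604 -0.374  0.001] [ 0.677 -0.305  0.097]
   mask 1 0.64 [179.6, 194.8] 810 [ 0.586 -0.223  0.037] [ 0.673 -0.14   0.138]
scene stand_tortoise_top 0.9 [168.5 213.7] [ 0.675 -0.185  0.041]
scene stand_snail_top 0.9 [302.1 298.8] [0.687 0.185 0.037]
scene stand_baluster_top 0.83 [280.6 207. ] [0.517 0.036 0.041]
scene stand_baluster_top 0.27 [303.8 300.2] [0.688 0.19  0.04 ]
scene stand
[... 1118 characters left out ...]
ide stand_tortoise_top 0.97 [341.5 235. ] [ 0.594 -0.212  0.039]
side stand_snail_top 0.62 [237.8 179.6] [0.608 0.142 0.04 ]
side stand_baluster_top 0.63 [231.5 231.3] [ 0.435 -0.027  0.041]
side stand_acorn_top 0.75 [337.5 319.8] [ 0.394 -0.333  0.041]
side stand_acorn_top 0.28 [155.1 201.6] [0.411 0.266 0.003]
side mat_top 0.58 [153.7 200.2] [0.415 0.278 0.003]
side bud_vase 0.83 [178.1 210.7] [0.404 0.138 0.035]
side bud_vase 0.57 [205.1 196.4] [0.492 0.144 0.037]
   mask 0 0.57 [178.3, 211.8] 392 [ 0.397  0.123 -0.003] [0.469 0.248 0.073]
   mask 1 0.52 [205.8, 195.0] 255 [0.481 0.127 0.002] [0.513 0.157 0.073]
   mask 2 0.45 [229.9, 230.6] 1352 [ 0.403 -0.046 -0.002] [0.558 0.083 0.05 ]
```

Run:
```python
from m import *
# ortho pictures 1 mm/px : x -> up, y -> left
for c in ['scene','side']:
    p=load(c); X=cloud(p,W(p)).reshape(-1,3); C=p['pixels'].reshape(-1,3)
    x0,x1,y0,y1=0.2,0.85,-0.35,0.45
    print(c, [np.round(np.nanpercentile(X[:,2][(X[:,0]>.3)&(X[:,0]<.8)&(abs(X[:,1])<.3)],q),4) for q in (5,20,40,50,60)])
    s=1.0
    img=np.zeros((650,800,3),np.uint8); o=np.argsort(X[:,2])
    X=X[o];C=C[o]
    ok=(X[:,0]>x0)&(X[:,0]<x1)&(X[:,1]>y0)&(X[:,1]<y1)
    for q,col in zip(X[ok],C[ok]):
        i=int((x1-q[0])*1000); j=int((y1-q[1])*1000)
        cv2.circle(img,(j,i),2,tuple(int(k) for k in col),-1)
    cv2.imwrite(f'pics/ortho_{c}.png',img[:600])
```

```text
scene [np.float64(-0.0021), np.float64(-0.0006), np.float64(0.0007), np.float64(0.0013), np.float64(0.002)]
side [np.float64(-0.0017), np.float64(-0.0009), np.float64(-0.0001), np.float64(0.0002), np.float64(0.0007)]
```

View pics/ortho_scene.png

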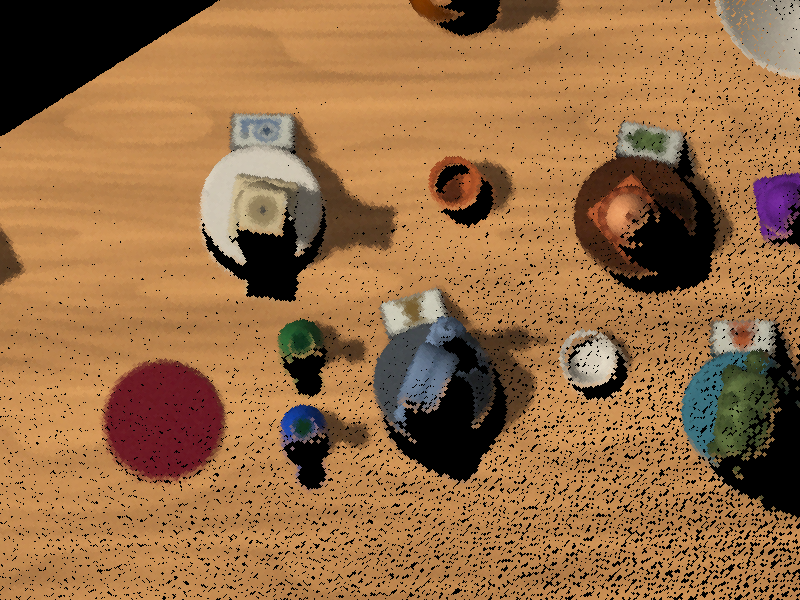

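View pics/ortho_side.png

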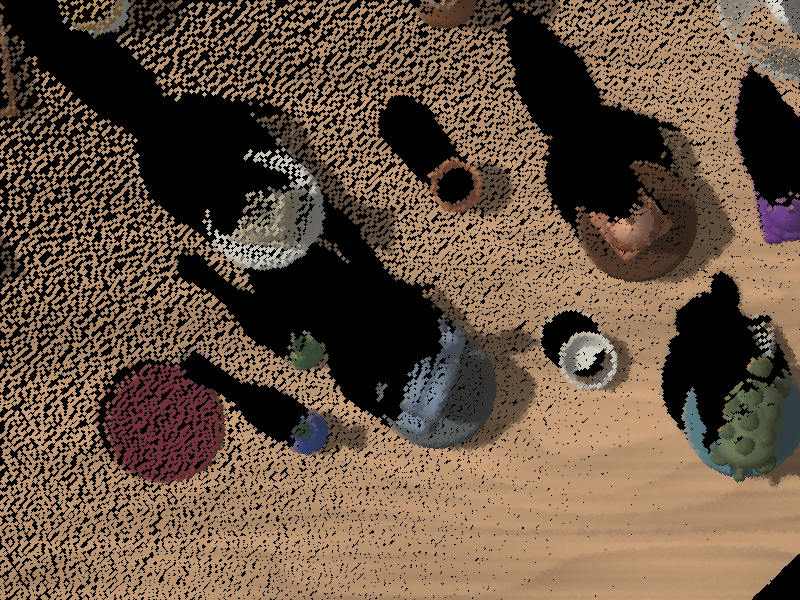

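Run:
```python
from m import *
p=load('scene')['pixels']
a=cv2.resize(p[95:335,110:350],(0,0),fx=2.4,fy=2.4,interpolation=cv2.INTER_CUBIC)
cv2.imwrite('pics/crop_scene.png',a)
```

```text
(no output)
```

View pics/crop_scene.png

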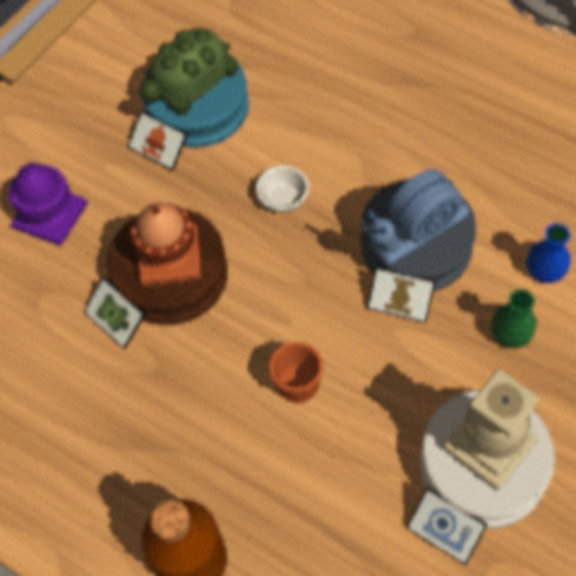

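Scene picture: the tortoise is on the teal stand (188,124) whose card shows the acorn. The acorn is on the brown stand (179,197) with the tortoise card, the snail on the slate stand (285,183) with the baluster card, and the baluster on the white stand (314,274) with the snail card. So two swaps are needed, using the mat at (388,236).

Look-alikes:
- **Acorn:** (128,179) is purple and (179,197) is terracotta with a peach nut. The enlarged crop confirms (179,197) is the one meant.
- **Bud vase:** (338,202) is blue and (325,229) is green. The green one is the one meant, and both stay where they are.

Next I'll fit the poses.

```bash
cat > fit.py <<'E'
from m import *
from scipy.optimize import least_squares
def circ(P,R,c0,robust=0.003):
    f=lambda c: np.hypot(P[:,0]-c[0],P[:,1]-c[1])-R
    r=least_squares(f,c0,loss='soft_l1',f_scale=robust); return r.x,np.median(abs(f(r.x)))
def disc(X,c0,z,R=0.06,dz=0.006):
    """known-radius disc: edge points per angle"""
    c=np.array(c0,float)
    P=X[(abs(X[:,2]-z)<dz)&(np.hypot(X[:,0]-c[0],X[:,1]-c[1])<0.09)]
    for _ in range(8):
        d=P[:,:2]-c; r=np.hypot(*d.T); a=np.arctan2(d[:,1],d[:,0])
        b=((a+np.pi)/(2*np.pi)*72).astype(int)%72
        E=[]
        for k in range(72):
            m=(b==k)&(r<R+0.012)
            if m.sum()>4:
                q=np.percentile(r[m],96)
                if q>R-0.012: 
                    j=np.where(m)[0][np.argmin(abs(r[m]-q))]; E.append(P[j,:2])
        E=np.array(E); c,res=circ(E,R,c)
    return c,res,len(E)
E
python3 - <<'E'
from fit import *
st={'brown(tort)':(.635,-.185),'white(snail)':(.645,.185),'slate(bal)':(.47,.01),'teal(acorn)':(.435,-.30)}
for c in ['scene','side']:
    p=load(c); X=cloud(p,W(p)).reshape(-1,3); X=X[~np.isnan(X[:,0])]
    for n,c0 in st.items(): print(c,n,[np.round(t,4) for t in disc(X,c0,0.04)])
    # mat by colour
    hsv=cv2.cvtColor(p['pixels'],cv2.COLOR_BGR2HSV); Xi=cloud(p,W(p))
    m=((hsv[...,0]>168)|(hsv[...,0]<3))&(hsv[...,1]>150)
    q=Xi[m]; q=q[(abs(q[:,0]-.43)<.09)&(abs(q[:,1]-.283)<.09)]; print(c,'mat',(q.min(0)+q.max(0))/2,np.ptp(q,axis=0),np.median(q[:,2]), 'med',np.round(np.mean(q,axis=0),4))
    for n,c0,z0,z1,R in [('acorn',(.635,-.185),.081,.096,.03),('baluster',(.645,.185),.085,.105,.027)]:
        P=X[(X[:,2]>z0)&(X[:,2]<z1)&(np.hypot(X[:,0]-c0[0],X[:,1]-c0[1])<.05)]
        print(c,n,len(P),circ(P,R,c0))
    for n,c0,z0,z1 in [('acorn base',(.635,-.185),.046,.056),('bal base',(.645,.185),.044,.052),('bal top',(.645,.185),.142,.156),('acorn top',(.635,-.185),.1,.14),('snail',(.47,.01),.05,.125),('tort',(.435,-.3),.05,.1)]:
        P=X[(X[:,2]>z0)&(X[:,2]<z1)&(np.hypot(X[:,0]-c0[0],X[:,1]-c0[1])<.08)]
        if len(P)>10: print('  ',n,len(P),cv2.minAreaRect((P[:,:2]*1000).astype(np.float32)),np.round(P.mean(0),3))
E
```

```text
scene brown(tort) [array([ 0.6328, -0.186 ]), np.float64(0.0011), np.int64(58)]
scene white(snail) [array([0.6442, 0.1882]), np.float64(0.0013), np.int64(61)]
scene slate(bal) [array([0.4666, 0.015 ]), np.float64(0.0014), np.int64(47)]
scene teal(acorn) [array([ 0.4382, -0.2949]), np.float64(0.0008), np.int64(34)]
scene mat [0.42927641 0.2860797  0.00401671] [0.11389127 0.11524508 0.01109429] 0.004347423192864963 med [0.4305 0.2867 0.0044]
scene acorn 88 (array([ 0.63206949, -0.1806    ]), np.float64(0.0004348083762543836))
scene baluster 85 (array([0.63897038, 0.18755934]), np.float64(0.0004091379175433056))
   acorn base 198 ((643.4155883789062, -178.41769409179688), (58.78321075439453, 86.97959899902344), 55.77366256713867) [ 0.645 -0.166  0.053]
   bal base 90 ((645.1533813476562, 185.1168670654297), (63.09146499633789, 98.13021087646484), 1.1900451183319092) [0.659 0.189 0.049]
   bal top 452 ((638.879150390625, 186.51918029785156), (41.919212341308594, 42.90517807006836), 82.5726547241211) [0.641 0.187 0.151]
   acorn top 365 ((634.5872802734375, -177.62789916992188), (49.26027
[... 173 characters left out ...]
346435547) [0.487 0.021 0.095]
   tort 841 ((437.549072265625, -296.6690673828125), (65.40821075439453, 127.39949798583984), 73.46754455566406) [ 0.445 -0.29   0.079]
side brown(tort) [array([ 0.6304, -0.1857]), np.float64(0.0013), np.int64(55)]
side white(snail) [array([0.6413, 0.1882]), np.float64(0.0009), np.int64(33)]
side slate(bal) [array([0.4635, 0.0164]), np.float64(0.0009), np.int64(39)]
side teal(acorn) [array([ 0.4351, -0.2939]), np.float64(0.0005), np.int64(49)]Traceback (most recent call last):
  File "<stdin>", line 9, in <module>
    return umr_minimum(a, axis, None, out, keepdims, initial, where)
ValueError: zero-size array to reduction operation minimum which has no identity
```

Run:
```python
from fit import *
for c in ['side']:
    p=load(c); X=cloud(p,W(p)).reshape(-1,3); X=X[~np.isnan(X[:,0])]
    hsv=cv2.cvtColor(p['pixels'],cv2.COLOR_BGR2HSV); Xi=cloud(p,W(p))
    b,g,r=[p['pixels'][...,i].astype(int) for i in range(3)]
    m=(r>2*g)&(b>g)
    q=Xi[m]; q=q[(abs(q[:,0]-.43)<.09)&(abs(q[:,1]-.283)<.09)]; print(c,'mat',len(q),(q.min(0)+q.max(0))/2,np.ptp(q,axis=0),np.median(q[:,2]), 'mean',np.round(np.mean(q,axis=0),4)) if len(q) else print('nomat')
    for n,c0,z0,z1,R in [('acorn',(.635,-.185),.081,.096,.03),('baluster',(.645,.185),.085,.105,.027)]:
        P=X[(X[:,2]>z0)&(X[:,2]<z1)&(np.hypot(X[:,0]-c0[0],X[:,1]-c0[1])<.05)]
        print(c,n,len(P),circ(P,R,c0))
    for n,c0,z0,z1 in [('acorn base',(.635,-.185),.046,.056),('bal base',(.645,.185),.044,.052),('bal top',(.645,.185),.142,.156),('acorn top',(.635,-.185),.1,.14),('snail',(.47,.01),.05,.125),('tort',(.435,-.3),.05,.1)]:
        P=X[(X[:,2]>z0)&(X[:,2]<z1)&(np.hypot(X[:,0]-c0[0],X[:,1]-c0[1])<.08)]
        if len(P)>10: print('  ',n,len(P),cv2.minAreaRect((P[:,:2]*1000).astype(np.float32)),np.round(P.mean(0),3))
from scipy.spatial.transform import Rotation as Ro
s=observe(); R=Ro.from_euler('xyz',s['tool_rot']).as_matrix(); print(s['time'],s['tool_pos']);print(np.round(R,3))
```

```text
side mat 648 [0.42551306 0.28520246 0.00364101] [0.11095955 0.11688331 0.00494233] 0.003417602878642345 mean [0.4234 0.2833 0.0034]
side acorn 148 (array([ 0.63125657, -0.17943148]), np.float64(0.0005323772646571301))
side baluster 117 (array([0.63739276, 0.18754376]), np.float64(0.000731640467468625))
   acorn base 278 ((628.763671875, -181.07823181152344), (61.68027877807617, 59.9271240234375), 39.89912796020508) [ 0.617 -0.187  0.052]
   bal base 77 ((621.6856689453125, 172.2979278564453), (45.12910079956055, 83.40869140625), 41.94865798950195) [0.623 0.169 0.048]
   bal top 126 ((635.903564453125, 184.90354919433594), (42.73793029785156, 42.63508605957031), 84.24269104003906) [0.633 0.181 0.148]
   acorn top 297 ((622.0345458984375, -186.26942443847656), (38.89186477661133, 48.74714660644531), 37.32178497314453) [ 0.62  -0.186  0.114]
   snail 1184 ((473.7591247558594, 18.074668884277344), (43.40766906738281, 115.46263885498047), 68.60901641845703) [0.466 0.01  0.086]
   tort 2072 ((430.3431396484375, -304.2332458496094), (64.87670135498047, 123.58849334716797), 72.66622161865234) [ 0.417 -0.307  0.078]
1.75 [0.12467649 0.51001076 0.22674186]
[[ 0.     0.238  0.971]
 [ 0.     0.971 -0.238]
 [-1.     0.    -0.   ]]
```

```bash
cat > plan.py <<'E'
import sys
from h import *
from scipy.spatial.transform import Rotation as Ro
def tool():
    s=observe(); R=Ro.from_euler('xyz',s['tool_rot']).as_matrix(); return s,R
def plan(x,y,z,th=None,step=40,n=None):
    s,R=tool(); p=s['tool_pos']; t0=np.degrees(np.arctan2(R[1,2],R[0,2]))
    dth=0 if th is None else th-t0
    d=np.array([x,y,z])-p
    N=max(int(np.ceil(np.linalg.norm(d)*1000/step)),int(np.ceil(abs(np.radians(dth))/0.14)),1)
    if n: N=n
    print('t',round(s['time'],2),'pos',np.round(p*1000,1),'th',round(t0,1),'tilt',np.round(R[:,0],3),'F',np.round(s['contact_force'],1),'open',round(s['opening']*1000,1),'q',np.round(s['qpos'],2))
    print('N',N,'spin/row',round(-np.radians(dth)/N,3))
    for k in range(N):
        a=np.radians(t0+dth*k/N); Rk=np.array([[0,-np.sin(a),np.cos(a)],[0,np.cos(a),np.sin(a)],[-1,0,0]])
        print(np.round(Rk.T@d/N*1000).astype(int).tolist())
if __name__=='__main__':
    a=sys.argv[1:]; th=None if a[3]=='-' else float(a[3])
    plan(float(a[0])/1000,float(a[1])/1000,float(a[2])/1000,th,float(a[4]) if len(a)>4 else 40)
E
python3 plan.py 632 -180 235 -50 48
```

```text
t 1.75 pos [124.7 510.  226.7] th -13.7 tilt [ 0.  0. -1.] F [-0.7 -0.6  0.6] open 91.7 q [ 1.18  0.34  1.52  0.    1.28 -0.15]
N 18 spin/row 0.035
[0, -31, 36]
[0, -29, 38]
[0, -28, 39]
[0, -27, 39]
[0, -25, 40]
[0, -24, 41]
[0, -22, 42]
[0, -21, 43]
[0, -19, 44]
[0, -18, 44]
[0, -16, 45]
[0, -15, 45]
[0, -13, 46]
[0, -11, 46]
[0, -10, 47]
[0, -8, 47]
[0, -6, 47]
[0, -5, 47]
```

Call:
send_rows(
  motion=[
    {"hand": 1,"slide": [0,-31,36],"spin": 0.035},
    {"hand": 1,"slide": [0,-29,38],"spin": 0.035},
    {"hand": 1,"slide": [0,-28,39],"spin": 0.035},
    {"hand": 1,"slide": [0,-27,39],"spin": 0.035},
    {"hand": 1,"slide": [0,-25,40],"spin": 0.035},
    {"hand": 1,"slide": [0,-24,41],"spin": 0.035},
    {"hand": 1,"slide": [0,-22,42],"spin": 0.035},
    {"hand": 1,"slide": [0,-21,43],"spin": 0.035},
  ],
  grip_force=25,
)

```text
time: 2.55
tool_pos: [0.3535, 0.1964, 0.2266]
tool_rot: [1.379, 1.565, 0.861]
contact_force: [1.1, 0.5, 0.5]
opening: 0.0921
```

```bash
python3 plan.py 632 -180 235 -50 48
```

```text
t 2.55 pos [353.5 196.4 226.6] th -29.7 tilt [ 0.004  0.004 -1.   ] F [1.1 0.5 0.5] open 92.1 q [ 0.31  0.12  1.83  0.    1.19 -0.74]
N 10 spin/row 0.035
[-1, -19, 43]
[-1, -17, 43]
[-1, -16, 44]
[-1, -14, 45]
[-1, -13, 45]
[-1, -11, 46]
[-1, -9, 46]
[-1, -8, 46]
[-1, -6, 46]
[-1, -5, 47]
```

Call:
send_rows(
  motion=[
    {"hand": 1,"slide": [-1,-19,43],"spin": 0.035},
    {"hand": 1,"slide": [-1,-17,43],"spin": 0.035},
    {"hand": 1,"slide": [-1,-16,44],"spin": 0.035},
    {"hand": 1,"slide": [-1,-14,45],"spin": 0.035},
    {"hand": 1,"slide": [-1,-13,45],"spin": 0.035},
    {"hand": 1,"slide": [-1,-11,46],"spin": 0.035},
    {"hand": 1,"slide": [-1,-9,46],"spin": 0.035},
    {"hand": 1,"slide": [-1,-8,46],"spin": 0.035},
  ],
)

```text
time: 3.35
tool_pos: [0.5824, -0.1215, 0.2364]
tool_rot: [1.367, 1.561, 0.553]
contact_force: [1.1, 0.5, 0.5]
opening: 0.0919
```

```bash
python3 plan.py 632 -180 235 -50 35
```

```text
t 3.35 pos [ 582.4 -121.5  236.4] th -46.6 tilt [ 0.009  0.005 -1.   ] F [1.1 0.5 0.5] open 91.9 q [-0.34  0.46  1.31  0.01  1.36 -1.1 ]
N 3 spin/row 0.02
[0, -1, 26]
[0, -1, 26]
[0, 0, 26]
```

Call:
send_rows(
  motion=[
    {"hand": 1,"slide": [0,-1,26],"spin": 0.02},
    {"hand": 1,"slide": [0,-1,26],"spin": 0.02},
    {"hand": 1,"slide": [0,0,26],"spin": 0.02},
    {"hand": 1,"slide": [0,0,2],"spin": 0},
  ],
)

```text
time: 3.75
tool_pos: [0.6379, -0.1914, 0.2342]
tool_rot: [1.374, 1.562, 0.49]
contact_force: [0.9, -0.2, -2.4]
opening: 0.0918
```

```bash
cat > wl.py <<'E'
import sys
from fit import *
from plan import tool
def wrist(name):
    s,R=tool(); p=vision.read_camera('wrist'); save(p,name)
    T=np.eye(4); T[:3,:3]=R; T[:3,3]=s['tool_pos']; T=T@np.array(p['T_tool_cam'])
    return s,R,p,cloud(p,T)
E
python3 - <<'E'
from wl import *
s,R,p,Xi=wrist('w1'); print(s['time'],s['tool_pos'],np.round(R,3))
X=Xi.reshape(-1,3);X=X[~np.isnan(X[:,0])]
print(disc(X,(.632,-.186),.04))
for z0,z1 in [(.081,.096)]:
    P=X[(X[:,2]>z0)&(X[:,2]<z1)&(np.hypot(X[:,0]-.632,X[:,1]+.18)<.05)]; print(len(P),circ(P,.03,(.632,-.18)))
for z0,z1 in [(.044,.06),(.1,.14)]:
    P=X[(X[:,2]>z0)&(X[:,2]<z1)&(np.hypot(X[:,0]-.632,X[:,1]+.18)<.06)]; print(len(P),cv2.minAreaRect((P[:,:2]*1000).astype(np.float32)),P.max(0))
E
```

```text
3.75 [ 0.6379457  -0.19135432  0.23420534] [[ 0.008  0.773  0.634]
 [ 0.004  0.634 -0.773]
 [-1.     0.009  0.002]]
(array([ 0.63311985, -0.18560821]), np.float64(0.0009881821824719549), 72)
98 (array([ 0.63263252, -0.17993608]), np.float64(0.00010511537111474942))
573 ((631.29296875, -178.17117309570312), (59.69425582885742, 57.57246017456055), 40.81442642211914) [ 0.6499044  -0.13868509  0.05728253]
2879 ((632.1351318359375, -179.4334716796875), (56.50724792480469, 56.50608825683594), 86.0902328491211) [ 0.66003253 -0.15083439  0.13773947]
```

View pics/w1.png

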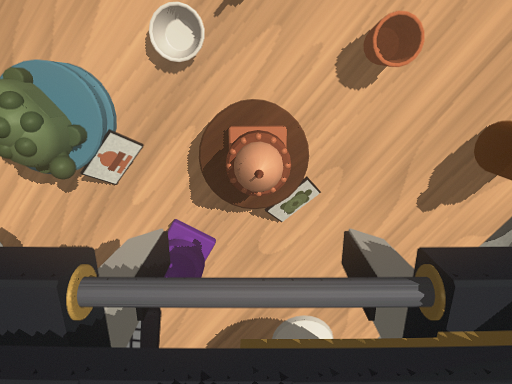

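```bash
python3 plan.py 632.5 -180 180 -49.5 30
```

```text
t 3.8 pos [ 637.3 -190.4  234.2] th -50.6 tilt [ 0.007  0.005 -1.   ] F [-0.9  0.4 -0.6] open 91.8 q [-0.41  0.6   1.08  0.01  1.46 -1.1 ]
N 2 spin/row -0.009
[27, 1, -6]
[27, 1, -6]
```

Call:
send_rows(
  motion=[
    {"hand": 1,"slide": [27,1,-6],"spin": -0.01},
    {"hand": 1,"slide": [27,1,-5],"spin": -0.01},
    {"hand": 1,"slide": [0,0,0],"spin": 0},
  ],
)

```text
time: 4.1
tool_pos: [0.6313, -0.1783, 0.1797]
tool_rot: [1.445, 1.561, 0.585]
contact_force: [-0.7, 0.1, -1.4]
opening: 0.092
```

```bash
python3 plan.py 632.5 -180 77 -49.5 25
```

```text
t 4.1 pos [ 631.3 -178.3  179.7] th -49.3 tilt [ 0.008  0.005 -1.   ] F [-0.7  0.1 -1.4] open 92.0 q [-0.4   0.62  1.2   0.01  1.32 -1.11]
N 5 spin/row 0.001
[21, 0, 0]
[21, 0, 0]
[21, 0, 0]
[21, 0, 0]
[21, 0, 0]
```

Call:
send_rows(
  motion=[
    {"hand": 1,"slide": [21,0,1],"spin": 0},
    {"hand": 1,"slide": [21,0,1],"spin": 0},
    {"hand": 1,"slide": [21,0,0],"spin": 0},
    {"hand": 1,"slide": [21,0,0],"spin": 0},
    {"hand": 1,"slide": [17,0,0],"spin": 0},
    {"hand": 1,"slide": [0,0,0],"spin": 0},
  ],
)

```text
time: 4.7
tool_pos: [0.6361, -0.1766, 0.0859]
tool_rot: [0.981, 1.553, 0.125]
contact_force: [-0.1, -0.1, -0.7]
opening: 0.0917
```

```bash
python3 plan.py 632.5 -180 77 -49.5 25
```

```text
t 4.7 pos [ 636.1 -176.6   85.9] th -49.1 tilt [ 0.018  0.002 -1.   ] F [-0.1 -0.1 -0.7] open 91.7 q [-0.39  0.7   1.31  0.01  1.11 -1.11]
N 1 spin/row 0.008
[9, -5, 0]
```

Call:
send_rows(
  motion=[
    {"hand": 1,"slide": [5,-3,0],"spin": 0},
    {"hand": 1,"slide": [4,-2,0],"spin": 0},
    {"hand": 1,"slide": [0,0,0],"spin": 0},
  ],
)

```text
time: 5.0
tool_pos: [0.6339, -0.1801, 0.0809]
tool_rot: [0.859, 1.548, 0.004]
contact_force: [0.1, 0.8, 0.2]
opening: 0.0918
```

```bash
python3 plan.py 632.5 -180 77 -49.5 25
```

```text
t 5.0 pos [ 633.9 -180.1   80.9] th -49.0 tilt [ 0.023  0.    -1.   ] F [0.1 0.8 0.2] open 91.8 q [-0.4   0.7   1.33  0.01  1.09 -1.12]
N 1 spin/row 0.009
[4, -1, -1]
```

Call:
send_rows(
  motion=[
    {"hand": 1,"slide": [4,-1,-1],"spin": 0.01},
    {"hand": -1,"slide": [0,0,0],"spin": 0},
    {"hand": -1,"slide": [0,0,0],"spin": 0},
    {"hand": -1,"slide": [0,0,0],"spin": 0},
    {"hand": -1,"slide": [0,0,0],"spin": 0},
    {"hand": -1,"slide": [0,0,0],"spin": 0},
  ],
)

```text
time: 5.6
tool_pos: [0.6336, -0.1804, 0.0788]
tool_rot: [0.833, 1.544, -0.033]
contact_force: [0.7, -0.1, -0.2]
opening: 0.0595
```

```bash
python3 plan.py 632.5 -180 77 -49.5 25
```

```text
t 5.6 pos [ 633.6 -180.4   78.8] th -49.7 tilt [ 0.026 -0.001 -1.   ] F [ 0.7 -0.1 -0.2] open 59.5 q [-0.4   0.7   1.33  0.01  1.08 -1.11]
N 1 spin/row -0.003
[2, -1, -1]
```

```bash
python3 - <<'E'
s=open('plan.py').read()
s=s.replace("a=np.radians(t0+dth*k/N); Rk=np.array([[0,-np.sin(a),np.cos(a)],[0,np.cos(a),np.sin(a)],[-1,0,0]])","Rk=R@Ro.from_rotvec([-np.radians(dth)*k/N,0,0]).as_matrix()")
open('plan.py','w').write(s)
E
python3 plan.py 633 -180 230 - 35
```

```text
t 5.6 pos [ 633.6 -180.4   78.8] th -49.7 tilt [ 0.026 -0.001 -1.   ] F [ 0.7 -0.1 -0.2] open 59.5 q [-0.4   0.7   1.33  0.01  1.08 -1.11]
N 5 spin/row -0.0
[-30, 1, 0]
[-30, 1, 0]
[-30, 1, 0]
[-30, 1, 0]
[-30, 1, 0]
```

Call:
send_rows(
  motion=[
    {"hand": -1,"slide": [-15,0,0],"spin": 0},
    {"hand": -1,"slide": [-30,1,0],"spin": 0},
    {"hand": -1,"slide": [-35,1,0],"spin": 0},
    {"hand": -1,"slide": [-35,1,0],"spin": 0},
    {"hand": -1,"slide": [-35,1,0],"spin": 0},
  ],
)

```text
time: 6.1
tool_pos: [0.6274, -0.1758, 0.2257]
tool_rot: [1.94, 1.562, 1.073]
contact_force: [-0.1, -0.2, -5.2]
opening: 0.0592
```

```bash
python3 plan.py 427 285 235 - 45
```

```text
t 6.1 pos [ 627.4 -175.8  225.7] th -49.7 tilt [ 0.004  0.008 -1.   ] F [-0.1 -0.2 -5.2] open 59.2 q [-0.39  0.58  1.14  0.01  1.42 -1.1 ]
N 12 spin/row -0.0
[-1, 12, -40]
[-1, 12, -40]
[-1, 12, -40]
[-1, 12, -40]
[-1, 12, -40]
[-1, 12, -40]
[-1, 12, -40]
[-1, 12, -40]
[-1, 12, -40]
[-1, 12, -40]
[-1, 12, -40]
[-1, 12, -40]
```

Call:
send_rows(
  motion=[
    {"hand": -1,"slide": [-1,6,-20],"spin": 0},
    {"hand": -1,"slide": [-1,11,-36],"spin": 0},
    {"hand": -1,"slide": [-1,13,-44],"spin": 0},
    {"hand": -1,"slide": [-1,13,-44],"spin": 0},
    {"hand": -1,"slide": [-1,13,-44],"spin": 0},
    {"hand": -1,"slide": [-1,13,-44],"spin": 0},
    {"hand": -1,"slide": [-1,13,-44],"spin": 0},
    {"hand": -1,"slide": [-1,13,-44],"spin": 0},
  ],
)

```text
time: 6.9
tool_pos: [0.4887, 0.1331, 0.2418]
tool_rot: [1.019, 1.56, 0.142]
contact_force: [0.9, 0.7, -4.5]
opening: 0.0592
```

```bash
python3 plan.py 427 285 235 -50 40
```

```text
t 6.9 pos [488.7 133.1 241.8] th -50.3 tilt [ 0.011  0.002 -1.   ] F [ 0.9  0.7 -4.5] open 59.2 q [ 0.11  0.29  1.56  0.    1.28 -0.58]
N 5 spin/row -0.001
[1, 10, -31]
[1, 10, -31]
[1, 10, -31]
[1, 10, -31]
[1, 10, -31]
```

Call:
send_rows(
  motion=[
    {"hand": -1,"slide": [1,12,-38],"spin": 0},
    {"hand": -1,"slide": [1,11,-36],"spin": 0},
    {"hand": -1,"slide": [1,10,-31],"spin": 0},
    {"hand": -1,"slide": [1,6,-20],"spin": 0},
    {"hand": -1,"slide": [1,3,-10],"spin": 0},
    {"hand": -1,"slide": [0,0,0],"spin": 0},
  ],
)

```text
time: 7.5
tool_pos: [0.4257, 0.2724, 0.2391]
tool_rot: [1.071, 1.563, 0.202]
contact_force: [0.6, -1.1, -6.2]
opening: 0.0591
```

```bash
python3 plan.py 427 285 80 - 25
python3 - <<'E'
from wl import *
s,R,p,Xi=wrist('w2')
q=vision.read_camera('scene'); save(q,'s2')
E
```

```text
t 7.5 pos [425.7 272.4 239.1] th -49.8 tilt [ 0.008  0.002 -1.   ] F [ 0.6 -1.1 -6.2] open 59.1 q [ 0.42  0.29  1.56 -0.    1.28 -0.28]
N 7 spin/row -0.0
[23, 1, -1]
[23, 1, -1]
[23, 1, -1]
[23, 1, -1]
[23, 1, -1]
[23, 1, -1]
[23, 1, -1]
```

View pics/s2.png

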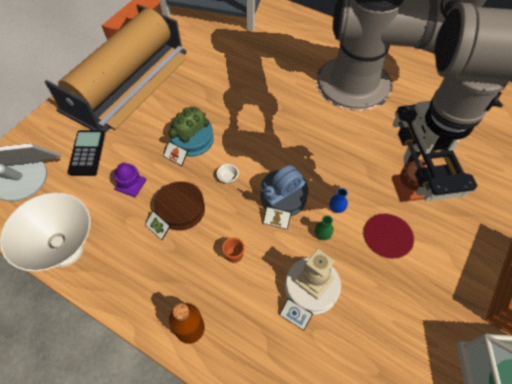

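View pics/w2.png

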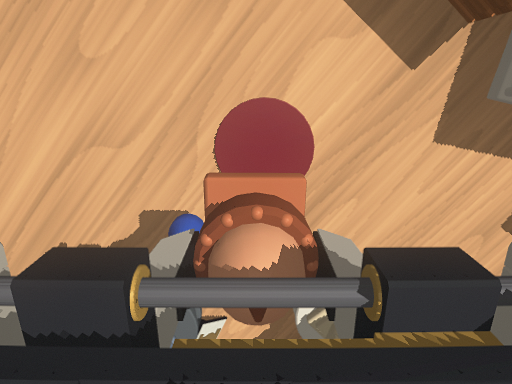

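Call:
send_rows(
  motion=[
    {"hand": -1,"slide": [20,3,-4],"spin": 0},
    {"hand": -1,"slide": [30,2,-4],"spin": 0},
    {"hand": -1,"slide": [30,1,-2],"spin": 0},
    {"hand": -1,"slide": [30,0,0],"spin": 0},
    {"hand": -1,"slide": [30,0,0],"spin": 0},
    {"hand": -1,"slide": [22,0,0],"spin": 0},
  ],
)

```text
time: 8.2
tool_pos: [0.4353, 0.2767, 0.0769]
tool_rot: [1.022, 1.549, 0.141]
contact_force: [0.8, 0.8, -5.3]
opening: 0.0592
```

```bash
python3 plan.py 427 285 42 - 12
```

```text
t 8.2 pos [435.3 276.7  76.9] th -50.5 tilt [ 0.021  0.003 -1.   ] F [ 0.8  0.8 -5.3] open 59.2 q [ 0.42  0.49  1.76 -0.01  0.87 -0.26]
N 4 spin/row -0.0
[9, 0, -3]
[9, 0, -3]
[9, 0, -3]
[9, 0, -3]
```

Call:
send_rows(
  motion=[
    {"hand": -1,"slide": [6,0,-7],"spin": 0},
    {"hand": -1,"slide": [8,0,-4],"spin": 0},
    {"hand": -1,"slide": [8,0,-2],"spin": 0},
    {"hand": -1,"slide": [4,0,0],"spin": 0},
  ],
)

```text
time: 8.6
tool_pos: [0.4288, 0.2846, 0.0489]
tool_rot: [0.959, 1.551, 0.073]
contact_force: [-0.2, -0.4, -5.3]
opening: 0.0595
```

```bash
python3 plan.py 427 285 42 - 12
```

```text
t 8.6 pos [428.8 284.6  48.9] th -50.8 tilt [ 0.02   0.001 -1.   ] F [-0.2 -0.4 -5.3] open 59.5 q [ 0.44  0.53  1.79 -0.01  0.8  -0.24]
N 1 spin/row -0.0
[7, -1, -2]
```

Call:
send_rows(
  motion=[
    {"hand": -1,"slide": [3,0,-1],"spin": 0},
    {"hand": -1,"slide": [3,0,0],"spin": 0},
    {"hand": -1,"slide": [2,0,0],"spin": 0},
  ],
)

```text
time: 8.9
tool_pos: [0.4292, 0.2862, 0.0426]
tool_rot: [1.012, 1.548, 0.127]
contact_force: [-7.2, -2.9, 19.4]
opening: 0.0592
```

```bash
python3 plan.py 427 285 42 - 12
```

```text
t 8.9 pos [429.2 286.2  42.6] th -50.7 tilt [ 0.022  0.003 -1.   ] F [-7.2 -2.9 19.4] open 59.2 q [ 0.44  0.54  1.79 -0.01  0.79 -0.23]
N 1 spin/row -0.0
[1, -2, 0]
```

Call:
send_rows(
  motion=[
    {"hand": -1,"slide": [-1,0,0],"spin": 0},
    {"hand": 1,"slide": [0,0,0],"spin": 0},
    {"hand": 1,"slide": [0,0,0],"spin": 0},
    {"hand": 1,"slide": [0,0,0],"spin": 0},
    {"hand": 1,"slide": [0,0,0],"spin": 0},
  ],
)

```text
time: 9.4
tool_pos: [0.4318, 0.2874, 0.0465]
tool_rot: [1.087, 1.541, 0.202]
contact_force: [0.7, 0.2, -1.0]
opening: 0.0868
```

```bash
python3 plan.py 427 285 235 - 40
```

```text
t 9.4 pos [431.8 287.4  46.5] th -50.7 tilt [ 0.029  0.006 -1.   ] F [ 0.7  0.2 -1. ] open 86.8 q [ 0.44  0.54  1.79 -0.01  0.79 -0.23]
N 5 spin/row -0.0
[-38, 0, 0]
[-38, 0, 0]
[-38, 0, 0]
[-38, 0, 0]
[-38, 0, 0]
```

Call:
send_rows(
  motion=[
    {"hand": 1,"slide": [-30,0,0],"spin": 0},
    {"hand": 1,"slide": [-40,0,0],"spin": 0},
    {"hand": 1,"slide": [-40,0,0],"spin": 0},
    {"hand": 1,"slide": [-40,0,0],"spin": 0},
    {"hand": 1,"slide": [-36,0,0],"spin": 0},
  ],
)

```text
time: 9.9
tool_pos: [0.4241, 0.2849, 0.234]
tool_rot: [0.944, 1.551, 0.058]
contact_force: [0.2, 0.5, 0.5]
opening: 0.0919
```

```bash
python3 - <<'E'
from wl import *
s,R,p,Xi=wrist('w3'); print(s['tool_pos'],R[:,0])
X=Xi.reshape(-1,3);X=X[~np.isnan(X[:,0])]
P=X[(X[:,2]>.045)&(X[:,2]<.061)&(np.hypot(X[:,0]-.43,X[:,1]-.285)<.05)]; print(len(P),circ(P,.03,(.43,.285)))
P=X[(X[:,2]>.01)&(X[:,2]<.02)&(np.hypot(X[:,0]-.43,X[:,1]-.285)<.06)]; print(len(P),cv2.minAreaRect((P[:,:2]*1000).astype(np.float32)),P.max(0))
hsv=cv2.cvtColor(p['pixels'],cv2.COLOR_BGR2HSV)
E
python3 plan.py 437 -297 235 -18 48
```

```text
[0.42410893 0.28491289 0.23403413] [ 0.01932262  0.00111821 -0.99981268]
122 (array([0.42858259, 0.28699923]), np.float64(0.00011431617510262483))
504 ((427.68524169921875, 288.16851806640625), (60.051734924316406, 59.112464904785156), 40.25843811035156) [0.44733162 0.3279213  0.01999644]
t 9.95 pos [426.5 286.2 240.3] th -50.7 tilt [ 0.029  0.006 -1.   ] F [1.8 1.4 4.7] open 92.1 q [ 0.45  0.29  1.55 -0.01  1.26 -0.24]
N 13 spin/row -0.044
[0, -28, 35]
[0, -29, 34]
[0, -31, 33]
[0, -32, 31]
[0, -34, 30]
[0, -35, 28]
[0, -36, 27]
[0, -37, 25]
[0, -38, 24]
[0, -39, 22]
[0, -40, 20]
[0, -41, 18]
[0, -42, 16]
```

View pics/w3.png

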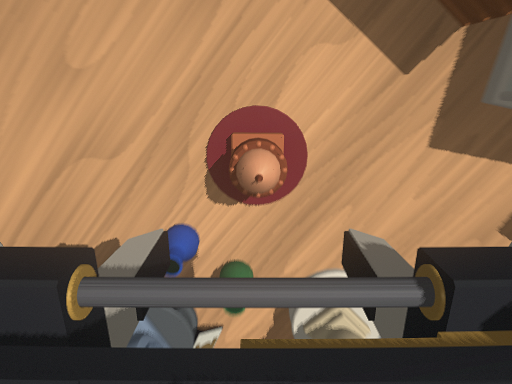

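Call:
send_rows(
  motion=[
    {"hand": 1,"slide": [0,-28,35],"spin": -0.044},
    {"hand": 1,"slide": [0,-29,34],"spin": -0.044},
    {"hand": 1,"slide": [0,-31,33],"spin": -0.044},
    {"hand": 1,"slide": [0,-32,31],"spin": -0.044},
    {"hand": 1,"slide": [0,-34,30],"spin": -0.044},
    {"hand": 1,"slide": [0,-35,28],"spin": -0.044},
    {"hand": 1,"slide": [0,-36,27],"spin": -0.044},
    {"hand": 1,"slide": [0,-37,25],"spin": -0.044},
  ],
)

```text
time: 10.75
tool_pos: [0.4373, -0.0797, 0.2413]
tool_rot: [0.723, 1.526, 0.215]
contact_force: [0.2, 0.2, -1.0]
opening: 0.0918
```

```bash
python3 plan.py 437 -297 235 -18 45
```

```text
t 10.75 pos [437.3 -79.7 241.3] th -29.2 tilt [ 0.043  0.009 -0.999] F [ 0.2  0.2 -1. ] open 91.8 q [-0.37  0.16  1.73  0.03  1.21 -1.44]
N 5 spin/row -0.039
[1, -38, 21]
[1, -39, 20]
[1, -40, 18]
[1, -40, 16]
[1, -41, 15]
```

Call:
send_rows(
  motion=[
    {"hand": 1,"slide": [1,-38,21],"spin": -0.039},
    {"hand": 1,"slide": [1,-39,20],"spin": -0.039},
    {"hand": 1,"slide": [1,-40,18],"spin": -0.039},
    {"hand": 1,"slide": [1,-40,16],"spin": -0.039},
    {"hand": 1,"slide": [1,-38,12],"spin": -0.039},
    {"hand": 1,"slide": [0,0,0],"spin": 0},
  ],
)

```text
time: 11.35
tool_pos: [0.4335, -0.3086, 0.2334]
tool_rot: [0.437, 1.524, 0.126]
contact_force: [0.3, 0.3, -0.0]
opening: 0.092
```

```bash
python3 plan.py 437 -297 235 -18 45
```

```text
t 11.35 pos [ 433.5 -308.6  233.4] th -17.8 tilt [ 0.047  0.006 -0.999] F [ 0.3  0.3 -0. ] open 92.0 q [-0.79  0.33  1.52  0.04  1.26 -2.06]
N 1 spin/row 0.003
[-1, 12, 0]
```

```bash
cat > tort.py <<'E'
from wl import *
s,R,p,Xi=wrist('w4'); print(s['tool_pos'],R[:,0])
X=Xi.reshape(-1,3);X=X[~np.isnan(X[:,0])]
print(disc(X,(.4367,-.2944),.04))
for z0,z1 in [(.045,.105),(.06,.105),(.046,.074),(.075,.105)]:
    P=X[(X[:,2]>z0)&(X[:,2]<z1)&(np.hypot(X[:,0]-.4367,X[:,1]+.294)<.085)]; print(z0,z1,len(P),cv2.minAreaRect((P[:,:2]*1000).astype(np.float32)),P.max(0))
E
python3 tort.py
```

```text
[ 0.43349881 -0.30857462  0.2334263 ] [ 0.04682492  0.00593224 -0.9988855 ]
(array([ 0.43666857, -0.29326035]), np.float64(0.0009892118345605425), 64)
0.045 0.105 6060 ((433.9788818359375, -299.4366149902344), (65.25581359863281, 126.48506164550781), 79.15950775146484) [ 0.49670737 -0.25987325  0.10434116]
0.06 0.105 5262 ((441.106689453125, -300.7183532714844), (60.0173454284668, 111.99478912353516), 79.09724426269531) [ 0.49670737 -0.26627612  0.10434116]
0.046 0.074 900 ((428.40594482421875, -298.36944580078125), (65.25581359863281, 115.13658905029297), 79.15950775146484) [ 0.48722382 -0.25987325  0.073972  ]
0.075 0.105 5091 ((441.24560546875, -300.5807800292969), (59.69984436035156, 111.80455780029297), 79.39448547363281) [ 0.49670737 -0.26627612  0.10434116]
```

View pics/w4.png

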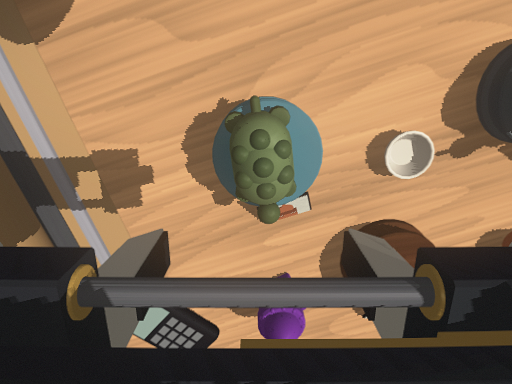

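Call:
send_rows(
  motion=[
    {"hand": 1,"slide": [-50,0,0],"spin": 0},
    {"hand": 1,"slide": [-50,0,0],"spin": 0},
  ],
)

```text
time: 11.6
tool_pos: [0.4264, -0.3038, 0.3278]
tool_rot: [0.864, 1.531, 0.551]
contact_force: [-0.2, -0.4, 0.4]
opening: 0.0921
```

```bash
python3 plan.py 431 -299 180 -10.8 20|head -1
```

```text
t 11.6 pos [ 426.4 -303.8  327.8] th -17.9 tilt [ 0.034  0.021 -0.999] F [-0.2 -0.4  0.4] open 92.1 q [-0.79  0.27  1.35  0.04  1.51 -2.05]
```

Call:
send_rows(
  motion=[
    {"hand": 1,"slide": [0,0,0],"spin": 0},
  ],
)

```text
time: 11.7
tool_pos: [0.4279, -0.3041, 0.334]
tool_rot: [0.626, 1.527, 0.314]
contact_force: [-0.4, 0.2, 0.2]
opening: 0.0917
```

```bash
python3 plan.py 431 -299 180 -10.8 20
```

```text
t 11.7 pos [ 427.9 -304.1  334. ] th -17.9 tilt [ 0.042  0.014 -0.999] F [-0.4  0.2  0.2] open 91.7 q [-0.79  0.27  1.34  0.04  1.52 -2.05]
N 8 spin/row -0.015
[19, 0, -1]
[19, 0, -1]
[19, 0, -1]
[19, 0, -1]
[19, 0, -1]
[19, 0, 0]
[19, 0, 0]
[19, 0, 0]
```

Call:
send_rows(
  motion=[
    {"hand": 1,"slide": [0,0,0],"spin": 0},
    {"hand": 1,"slide": [0,0,0],"spin": 0},
    {"hand": 1,"slide": [0,0,0],"spin": 0},
  ],
)

```text
time: 12.0
tool_pos: [0.4281, -0.3012, 0.3329]
tool_rot: [0.655, 1.527, 0.345]
contact_force: [0.1, 0.1, 0.1]
opening: 0.092
```

```bash
python3 -c "
from plan import *
s,R=tool(); print(s['tool_pos']*1000,R[:,0],s['qpos'],s['qvel'])"
```

```text
[ 428.11670932 -301.21997093  332.94026906] [ 0.04147008  0.01489921 -0.99902865] [-0.78412093  0.26436336  1.34420537  0.03990952  1.5142135  -2.04681183] [ 0.00960328 -0.00085241  0.01704824  0.0006086  -0.00470782  0.0036438 ]
```

Call:
send_rows(
  motion=[
    {"hand": 1,"slide": [0,0,0],"spin": 0},
    {"hand": 1,"slide": [0,0,0],"spin": 0},
    {"hand": 1,"slide": [0,0,0],"spin": 0},
    {"hand": 1,"slide": [0,0,0],"spin": 0},
  ],
)

```text
time: 12.4
tool_pos: [0.4277, -0.3, 0.33]
tool_rot: [0.779, 1.529, 0.469]
contact_force: [-0.6, 0.4, -1.5]
opening: 0.092
```

```bash
python3 -c "
from plan import *
s,R=tool(); print(s['tool_pos']*1000,R[:,0],s['qpos'],s['qvel'])"
```

```text
[ 427.67360788 -299.99048533  330.02209563] [ 0.03743845  0.01899373 -0.99911841] [-0.78306108  0.26671958  1.34867711  0.03995008  1.51309549 -2.0464304 ] [-0.00023701  0.00464248  0.00449083  0.00010386 -0.00057502  0.00080521]
```

```bash
python3 plan.py 560 -60 300 -10.8 45
```

```text
t 12.4 pos [ 427.7 -300.   330. ] th -17.8 tilt [ 0.037  0.019 -0.999] F [-0.6  0.4 -1.5] open 92.0 q [-0.78  0.27  1.35  0.04  1.51 -2.05]
N 7 spin/row -0.017
[6, 38, 7]
[6, 38, 8]
[6, 38, 9]
[6, 38, 9]
[6, 38, 10]
[6, 37, 11]
[6, 37, 11]
```

Call:
send_rows(
  motion=[
    {"hand": 1,"slide": [6,38,7],"spin": -0.017},
    {"hand": 1,"slide": [6,38,8],"spin": -0.017},
    {"hand": 1,"slide": [6,38,9],"spin": -0.017},
    {"hand": 1,"slide": [6,38,9],"spin": -0.017},
    {"hand": 1,"slide": [6,38,10],"spin": -0.017},
    {"hand": 1,"slide": [6,37,11],"spin": -0.017},
    {"hand": 1,"slide": [0,30,11],"spin": -0.017},
  ],
)

```text
time: 13.1
tool_pos: [0.561, -0.0644, 0.3006]
tool_rot: [0.64, 1.531, 0.443]
contact_force: [0.0, 0.1, -0.3]
opening: 0.0915
```

```bash
python3 plan.py 431 -299 180 -10.8 20|head -1
```

```text
t 13.1 pos [561.  -64.4 300.6] th -11.3 tilt [ 0.036  0.017 -0.999] F [ 0.   0.1 -0.3] open 91.5 q [-0.26  0.35  1.31  0.03  1.45 -1.64]
```

Call:
send_rows(
  motion=[
    {"hand": 1,"slide": [-1,0,0],"spin": 0},
    {"hand": 1,"slide": [-1,0,0],"spin": 0},
    {"hand": 1,"slide": [-1,0,0],"spin": 0},
    {"hand": 1,"slide": [-1,0,0],"spin": 0},
    {"hand": 1,"slide": [-1,0,0],"spin": 0},
    {"hand": 1,"slide": [-1,0,0],"spin": 0},
    {"hand": 1,"slide": [-1,0,0],"spin": 0},
    {"hand": 1,"slide": [-1,0,0],"spin": 0},
  ],
)

```text
time: 13.9
tool_pos: [0.5605, -0.0654, 0.3089]
tool_rot: [0.645, 1.531, 0.448]
contact_force: [-0.0, 0.8, 0.0]
opening: 0.0918
```

```bash
python3 plan.py 431 -299 180 -10.8 20|head -1
```

```text
t 13.9 pos [560.5 -65.4 308.9] th -11.3 tilt [ 0.036  0.017 -0.999] F [-0.   0.8  0. ] open 91.8 q [-0.27  0.35  1.29  0.03  1.47 -1.64]
```

Call:
send_rows(
  motion=[
    {"hand": 1,"slide": [-50,0,0],"spin": 0},
    {"hand": 1,"slide": [0,0,0],"spin": 0},
    {"hand": 1,"slide": [0,0,0],"spin": 0},
    {"hand": 1,"slide": [0,0,0],"spin": 0},
  ],
)

```text
time: 14.3
tool_pos: [0.5576, -0.0664, 0.3592]
tool_rot: [0.693, 1.533, 0.495]
contact_force: [0.2, 0.3, 0.3]
opening: 0.0917
```

```bash
python3 plan.py 431 -299 180 -10.8 20|head -1
```

```text
t 14.3 pos [557.6 -66.4 359.2] th -11.4 tilt [ 0.033  0.018 -0.999] F [0.2 0.3 0.3] open 91.7 q [-0.27  0.33  1.18  0.03  1.6  -1.64]
```

Call:
send_rows(
  motion=[
    {"hand": 1,"slide": [10,0,0],"spin": 0},
    {"hand": 1,"slide": [10,0,0],"spin": 0},
    {"hand": 1,"slide": [10,0,0],"spin": 0},
    {"hand": 1,"slide": [10,0,0],"spin": 0},
    {"hand": 1,"slide": [10,0,0],"spin": 0},
    {"hand": 1,"slide": [0,0,0],"spin": 0},
    {"hand": 1,"slide": [0,0,0],"spin": 0},
  ],
)

```text
time: 15.0
tool_pos: [0.5581, -0.065, 0.301]
tool_rot: [0.834, 1.538, 0.636]
contact_force: [-0.6, 0.3, -0.1]
opening: 0.0919
```

```bash
python3 plan.py 431 -299 180 -10.8 20|head -1
```

```text
t 15.0 pos [558.1 -65.  301. ] th -11.3 tilt [ 0.027  0.02  -0.999] F [-0.6  0.3 -0.1] open 91.9 q [-0.27  0.35  1.3   0.03  1.46 -1.64]
```

```bash
python3 plan.py 431 -299 250 -10.8 35
```

```text
t 15.0 pos [558.1 -65.  301. ] th -11.3 tilt [ 0.027  0.02  -0.999] F [-0.6  0.3 -0.1] open 91.9 q [-0.27  0.35  1.3   0.03  1.46 -1.64]
N 8 spin/row -0.001
[5, -32, -10]
[5, -32, -10]
[5, -32, -10]
[5, -32, -10]
[5, -32, -10]
[5, -32, -10]
[5, -32, -10]
[5, -32, -10]
```

Call:
send_rows(
  motion=[
    {"hand": 1,"slide": [5,-32,-10],"spin": 0},
    {"hand": 1,"slide": [5,-32,-10],"spin": 0},
    {"hand": 1,"slide": [5,-32,-10],"spin": 0},
    {"hand": 1,"slide": [5,-32,-10],"spin": 0},
    {"hand": 1,"slide": [5,-32,-10],"spin": 0},
    {"hand": 1,"slide": [5,-32,-10],"spin": 0},
    {"hand": 1,"slide": [5,-32,-10],"spin": 0},
    {"hand": 1,"slide": [5,-28,-9],"spin": 0},
  ],
)

```text
time: 15.8
tool_pos: [0.4325, -0.3022, 0.256]
tool_rot: [0.567, 1.531, 0.378]
contact_force: [0.0, 0.2, 0.7]
opening: 0.0918
```

```bash
python3 plan.py 431 -299 120 -10.8 15
```

```text
t 15.8 pos [ 432.5 -302.2  256. ] th -10.9 tilt [ 0.037  0.015 -0.999] F [0.  0.2 0.7] open 91.8 q [-0.78  0.31  1.49  0.04  1.33 -2.17]
N 10 spin/row -0.0
[14, 0, -1]
[14, 0, -1]
[14, 0, -1]
[14, 0, -1]
[14, 0, -1]
[14, 0, -1]
[14, 0, -1]
[14, 0, -1]
[14, 0, -1]
[14, 0, -1]
```

Call:
send_rows(
  motion=[
    {"hand": 1,"slide": [14,1,-1],"spin": 0},
    {"hand": 1,"slide": [14,1,-1],"spin": 0},
    {"hand": 1,"slide": [14,1,-1],"spin": 0},
    {"hand": 1,"slide": [14,0,-1],"spin": 0},
    {"hand": 1,"slide": [14,0,-1],"spin": 0},
    {"hand": 1,"slide": [14,0,-1],"spin": 0},
    {"hand": 1,"slide": [14,0,-1],"spin": 0},
    {"hand": 1,"slide": [14,0,-1],"spin": 0},
  ],
)

```text
time: 16.6
tool_pos: [0.4302, -0.3047, 0.1456]
tool_rot: [0.265, 1.524, 0.067]
contact_force: [0.3, 0.5, -0.6]
opening: 0.0922
```

```bash
python3 plan.py 431 -299 50 -10.8 12
```

```text
t 16.6 pos [ 430.2 -304.7  145.6] th -11.3 tilt [ 0.047  0.003 -0.999] F [ 0.3  0.5 -0.6] open 92.2 q [-0.78  0.41  1.67  0.04  1.03 -2.18]
N 8 spin/row -0.001
[12, 1, -1]
[12, 1, -1]
[12, 1, -1]
[12, 1, -1]
[12, 1, -1]
[12, 1, -1]
[12, 1, -1]
[12, 1, -1]
```

Call:
send_rows(
  motion=[
    {"hand": 1,"slide": [12,2,-1],"spin": 0},
    {"hand": 1,"slide": [12,2,-1],"spin": 0},
    {"hand": 1,"slide": [12,1,-1],"spin": 0},
    {"hand": 1,"slide": [12,1,-1],"spin": 0},
    {"hand": 1,"slide": [12,1,-1],"spin": 0},
    {"hand": 1,"slide": [12,1,-1],"spin": 0},
    {"hand": 1,"slide": [12,0,-1],"spin": 0},
  ],
)

```text
time: 17.3
tool_pos: [0.432, -0.2982, 0.0617]
tool_rot: [0.13, 1.517, -0.068]
contact_force: [0.3, 0.2, -0.4]
opening: 0.0918
```

```bash
python3 plan.py 431 -299 50 -10.8 12
```

```text
t 17.3 pos [ 432.  -298.2   61.7] th -11.3 tilt [ 0.054 -0.004 -0.999] F [ 0.3  0.2 -0.4] open 91.8 q [-0.77  0.51  1.77  0.05  0.81 -2.18]
N 1 spin/row -0.009
[12, -1, -1]
```

Call:
send_rows(
  motion=[
    {"hand": 1,"slide": [9,-1,-1],"spin": 0},
    {"hand": 1,"slide": [2,0,0],"spin": 0},
    {"hand": 1,"slide": [0,0,0],"spin": 0},
  ],
)

```text
time: 17.6
tool_pos: [0.4318, -0.2995, 0.0499]
tool_rot: [0.128, 1.517, -0.069]
contact_force: [-0.3, -0.4, 0.4]
opening: 0.0916
```

```bash
python3 plan.py 431 -299 50 -10.8 12
```

```text
t 17.6 pos [ 431.8 -299.5   49.9] th -11.3 tilt [ 0.054 -0.004 -0.999] F [-0.3 -0.4  0.4] open 91.6 q [-0.77  0.53  1.78  0.05  0.79 -2.18]
N 1 spin/row -0.009
[0, 0, -1]
```

Fingers are in place either side of the tortoise, so I'll close them.

Call:
send_rows(
  motion=[
    {"hand": -1,"slide": [0,0,0],"spin": 0},
    {"hand": -1,"slide": [0,0,0],"spin": 0},
    {"hand": -1,"slide": [0,0,0],"spin": 0},
    {"hand": -1,"slide": [0,0,0],"spin": 0},
    {"hand": -1,"slide": [0,0,0],"spin": 0},
  ],
  grip_force=25,
)

```text
time: 18.1
tool_pos: [0.4327, -0.3003, 0.0517]
tool_rot: [0.093, 1.514, -0.104]
contact_force: [0.7, 0.2, -2.9]
opening: 0.06
```

```bash
python3 plan.py 431 -299 200 -10.8 50
```

```text
t 18.1 pos [ 432.7 -300.3   51.7] th -11.3 tilt [ 0.056 -0.006 -0.998] F [ 0.7  0.2 -2.9] open 60.0 q [-0.77  0.53  1.78  0.05  0.79 -2.18]
N 3 spin/row -0.003
[-49, 1, 2]
[-49, 1, 2]
[-49, 1, 2]
```

Call:
send_rows(
  motion=[
    {"hand": -1,"slide": [-15,0,1],"spin": 0},
    {"hand": -1,"slide": [-30,0,1],"spin": 0},
    {"hand": -1,"slide": [-40,0,2],"spin": 0},
    {"hand": -1,"slide": [-40,0,2],"spin": 0},
    {"hand": -1,"slide": [-40,0,2],"spin": 0},
  ],
)

```text
time: 18.6
tool_pos: [0.427, -0.2971, 0.2135]
tool_rot: [0.424, 1.53, 0.227]
contact_force: [1.1, -0.7, -4.3]
opening: 0.0596
```

```bash
python3 plan.py 632 -186 230 -10.8 40
```

```text
t 18.6 pos [ 427.  -297.1  213.5] th -11.3 tilt [ 0.04   0.009 -0.999] F [ 1.1 -0.7 -4.3] open 59.6 q [-0.78  0.33  1.58  0.04  1.21 -2.16]
N 6 spin/row -0.002
[-1, 25, 30]
[-1, 25, 30]
[-1, 25, 30]
[-1, 25, 30]
[-1, 25, 30]
[-1, 25, 30]
```

Call:
send_rows(
  motion=[
    {"hand": -1,"slide": [-1,18,22],"spin": 0},
    {"hand": -1,"slide": [-1,25,30],"spin": 0},
    {"hand": -1,"slide": [-1,28,34],"spin": 0},
    {"hand": -1,"slide": [-1,28,34],"spin": 0},
    {"hand": -1,"slide": [0,24,29],"spin": 0},
    {"hand": -1,"slide": [0,15,18],"spin": 0},
    {"hand": -1,"slide": [0,3,4],"spin": 0},
  ],
)

```text
time: 19.3
tool_pos: [0.6279, -0.1903, 0.2298]
tool_rot: [0.294, 1.529, 0.092]
contact_force: [-0.5, -0.7, -3.6]
opening: 0.0598
```

```bash
python3 plan.py 633 -186 80 - 15
```

```text
t 19.3 pos [ 627.9 -190.3  229.8] th -11.6 tilt [ 0.041  0.004 -0.999] F [-0.5 -0.7 -3.6] open 59.8 q [-0.42  0.57  1.16  0.02  1.38 -1.79]
N 10 spin/row -0.0
[15, 0, 0]
[15, 0, 0]
[15, 0, 0]
[15, 0, 0]
[15, 0, 0]
[15, 0, 0]
[15, 0, 0]
[15, 0, 0]
[15, 0, 0]
[15, 0, 0]
```

Call:
send_rows(
  motion=[
    {"hand": -1,"slide": [15,1,-1],"spin": 0},
    {"hand": -1,"slide": [20,1,0],"spin": 0},
    {"hand": -1,"slide": [20,1,0],"spin": 0},
    {"hand": -1,"slide": [20,1,0],"spin": 0},
    {"hand": -1,"slide": [20,0,0],"spin": 0},
    {"hand": -1,"slide": [20,0,0],"spin": 0},
    {"hand": -1,"slide": [15,0,0],"spin": 0},
    {"hand": -1,"slide": [10,0,0],"spin": 0},
  ],
)

```text
time: 20.1
tool_pos: [0.6274, -0.1865, 0.0803]
tool_rot: [0.39, 1.54, 0.188]
contact_force: [-0.2, 0.6, -4.1]
opening: 0.0596
```

```bash
python3 plan.py 633 -186 60 - 10
```

```text
t 20.1 pos [ 627.4 -186.5   80.3] th -11.6 tilt [ 0.03   0.006 -1.   ] F [-0.2  0.6 -4.1] open 59.6 q [-0.41  0.69  1.35  0.02  1.08 -1.79]
N 3 spin/row -0.0
[7, 0, 2]
[7, 0, 2]
[7, 0, 2]
```

Call:
send_rows(
  motion=[
    {"hand": -1,"slide": [8,0,3],"spin": 0},
    {"hand": -1,"slide": [7,0,2],"spin": 0},
    {"hand": -1,"slide": [5,0,1],"spin": 0},
    {"hand": -1,"slide": [3,0,0],"spin": 0},
  ],
)

```text
time: 20.5
tool_pos: [0.6334, -0.1884, 0.0552]
tool_rot: [0.416, 1.542, 0.214]
contact_force: [-0.4, -0.4, -2.7]
opening: 0.0601
```

```bash
python3 plan.py 633 -186 52 - 10
```

```text
t 20.5 pos [ 633.4 -188.4   55.2] th -11.6 tilt [ 0.028  0.006 -1.   ] F [-0.4 -0.4 -2.7] open 60.1 q [-0.41  0.73  1.34  0.02  1.04 -1.79]
N 1 spin/row -0.0
[3, 2, -1]
```

Call:
send_rows(
  motion=[
    {"hand": -1,"slide": [2,2,0],"spin": 0},
    {"hand": -1,"slide": [1,0,0],"spin": 0},
    {"hand": -1,"slide": [1,0,0],"spin": 0},
  ],
)

```text
time: 20.8
tool_pos: [0.6341, -0.1864, 0.0528]
tool_rot: [0.386, 1.541, 0.183]
contact_force: [-4.7, 0.9, 2.0]
opening: 0.06
```

```bash
python3 plan.py 633 -186 52 - 10
```

```text
t 20.8 pos [ 634.1 -186.4   52.8] th -11.6 tilt [ 0.029  0.005 -1.   ] F [-4.7  0.9  2. ] open 60.0 q [-0.41  0.74  1.35  0.02  1.03 -1.79]
N 1 spin/row -0.0
[1, 0, -1]
```

Call:
send_rows(
  motion=[
    {"hand": -1,"slide": [1,0,-1],"spin": 0},
    {"hand": -1,"slide": [1,0,0],"spin": 0},
  ],
)

```text
time: 21.0
tool_pos: [0.634, -0.1864, 0.0525]
tool_rot: [0.331, 1.539, 0.129]
contact_force: [-5.2, 1.1, 4.7]
opening: 0.0597
```

Call:
send_rows(
  motion=[
    {"hand": 1,"slide": [0,0,0],"spin": 0},
    {"hand": 1,"slide": [0,0,0],"spin": 0},
    {"hand": 1,"slide": [0,0,0],"spin": 0},
    {"hand": 1,"slide": [0,0,0],"spin": 0},
  ],
)

```text
time: 21.4
tool_pos: [0.6355, -0.1869, 0.0533]
tool_rot: [0.284, 1.535, 0.081]
contact_force: [-0.3, 0.5, -0.4]
opening: 0.0869
```

```bash
python3 plan.py 633 -186 235 - 40
```

```text
t 21.4 pos [ 635.5 -186.9   53.3] th -11.6 tilt [ 0.036  0.003 -0.999] F [-0.3  0.5 -0.4] open 86.9 q [-0.41  0.74  1.35  0.02  1.03 -1.79]
N 5 spin/row -0.0
[-36, 0, 1]
[-36, 0, 1]
[-36, 0, 1]
[-36, 0, 1]
[-36, 0, 1]
```

Call:
send_rows(
  motion=[
    {"hand": 1,"slide": [-20,0,1],"spin": 0},
    {"hand": 1,"slide": [-40,0,1],"spin": 0},
    {"hand": 1,"slide": [-45,0,1],"spin": 0},
    {"hand": 1,"slide": [-45,0,1],"spin": 0},
    {"hand": 1,"slide": [-40,0,1],"spin": 0},
  ],
)

```text
time: 21.9
tool_pos: [0.631, -0.1875, 0.241]
tool_rot: [0.627, 1.548, 0.424]
contact_force: [1.1, -0.1, -0.6]
opening: 0.0916
```

```bash
sed -i "s/wrist('w4')/wrist('w5')/;s/4367,-.2944/6325,-.186/;s/X\[:,0\]-.4367,X\[:,1\]+.294/X[:,0]-.6325,X[:,1]+.186/" tort.py; python3 tort.py;  python3 plan.py 429 287 235 -50 45
```

```text
[ 0.63095428 -0.18749465  0.24096606] [ 0.02090153  0.0094284  -0.99973708]
(array([ 0.63316886, -0.18598835]), np.float64(0.0010760914377795638), 63)
0.045 0.105 5673 ((634.9216918945312, -187.1585693359375), (64.76071166992188, 126.13618469238281), 78.38130187988281) [ 0.69757123 -0.14714865  0.10446481]
0.06 0.105 4919 ((642.0874633789062, -188.56985473632812), (59.42462158203125, 111.70747375488281), 79.79945373535156) [ 0.69757123 -0.15392589  0.10446481]
0.046 0.074 849 ((628.6572875976562, -185.87054443359375), (64.76071166992188, 113.34528350830078), 78.38130187988281) [ 0.68655757 -0.14714865  0.07399847]
0.075 0.105 4769 ((642.3368530273438, -188.6666259765625), (59.29971694946289, 111.18738555908203), 79.85179901123047) [ 0.69757123 -0.15419292  0.10446481]
t 21.95 pos [ 633.4 -188.5  249.1] th -11.6 tilt [ 0.032  0.005 -0.999] F [ 0.5 -0.3  5.9] open 91.9 q [-0.41  0.57  1.09  0.02  1.45 -1.78]
N 12 spin/row 0.056
[1, 35, -25]
[1, 34, -27]
[1, 32, -28]
[1, 31, -30]
[1, 29, -32]
[1, 27, -33]
[1, 25, -35]
[1, 23, -36]
[1, 21, -38]
[1, 19, -39]
[1, 17, -40]
[1, 15, -41]
```

View pics/w5.png

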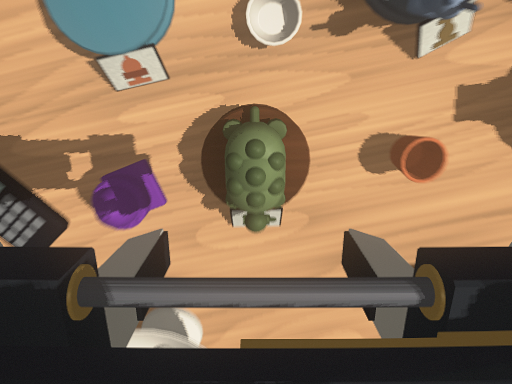

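w5 shows the tortoise upright in the middle of the brown stand at pixel (256,165), about 2 mm off centre. The acorn on the mat is next.

Call:
send_rows(
  motion=[
    {"hand": 1,"slide": [1,35,-25],"spin": 0.056},
    {"hand": 1,"slide": [1,34,-27],"spin": 0.056},
    {"hand": 1,"slide": [1,32,-28],"spin": 0.056},
    {"hand": 1,"slide": [1,31,-30],"spin": 0.056},
    {"hand": 1,"slide": [1,29,-32],"spin": 0.056},
    {"hand": 1,"slide": [1,27,-33],"spin": 0.056},
    {"hand": 1,"slide": [1,25,-35],"spin": 0.056},
    {"hand": 1,"slide": [1,23,-36],"spin": 0.056},
  ],
)

```text
time: 22.75
tool_pos: [0.4992, 0.1325, 0.2382]
tool_rot: [0.684, 1.526, 0.006]
contact_force: [0.3, 0.1, -0.3]
opening: 0.0918
```

```bash
python3 plan.py 429 287 210 -50 40
```

```text
t 22.75 pos [499.2 132.5 238.2] th -38.9 tilt [ 0.045  0.    -0.999] F [ 0.3  0.1 -0.3] open 91.8 q [ 0.11  0.29  1.56 -0.01  1.24 -0.78]
N 5 spin/row 0.039
[5, 15, -30]
[5, 14, -31]
[5, 13, -32]
[5, 11, -32]
[5, 10, -32]
```

Call:
send_rows(
  motion=[
    {"hand": 1,"slide": [5,15,-30],"spin": 0.02},
    {"hand": 1,"slide": [5,14,-31],"spin": 0.02},
    {"hand": 1,"slide": [5,13,-32],"spin": 0},
    {"hand": 1,"slide": [5,11,-30],"spin": 0},
    {"hand": 1,"slide": [5,5,-25],"spin": 0},
    {"hand": 1,"slide": [0,0,0],"spin": 0},
  ],
)

```text
time: 23.35
tool_pos: [0.4196, 0.2829, 0.2086]
tool_rot: [0.777, 1.523, 0.061]
contact_force: [-0.3, -0.3, -0.3]
opening: 0.0917
```

```bash
python3 plan.py 429 287 210 -40 40
```

```text
t 23.35 pos [419.6 282.9 208.6] th -41.0 tilt [ 0.048  0.003 -0.999] F [-0.3 -0.3 -0.3] open 91.7 q [ 0.45  0.3   1.64 -0.02  1.16 -0.39]
N 1 spin/row -0.018
[-1, 9, 4]
```

Call:
send_rows(
  motion=[
    {"hand": 1,"slide": [-50,0,0],"spin": 0},
    {"hand": 1,"slide": [-25,0,0],"spin": 0},
    {"hand": 1,"slide": [-10,0,0],"spin": 0},
    {"hand": 1,"slide": [0,0,0],"spin": 0},
  ],
)

```text
time: 23.75
tool_pos: [0.4157, 0.2817, 0.2949]
tool_rot: [0.74, 1.524, 0.026]
contact_force: [0.2, 1.0, -0.6]
opening: 0.0922
```

```bash
python3 plan.py 429 287 210 -40 40
```

```text
t 23.75 pos [415.7 281.7 294.9] th -40.9 tilt [ 0.046  0.001 -0.999] F [ 0.2  1.  -0.6] open 92.2 q [ 0.46  0.23  1.49 -0.02  1.38 -0.4 ]
N 3 spin/row -0.005
[28, 3, 1]
[28, 3, 1]
[28, 3, 1]
```

Call:
send_rows(
  motion=[
    {"hand": 1,"slide": [10,2,1],"spin": 0},
    {"hand": 1,"slide": [10,2,1],"spin": 0},
    {"hand": 1,"slide": [10,2,1],"spin": 0},
    {"hand": 1,"slide": [10,1,1],"spin": 0},
    {"hand": 1,"slide": [10,1,1],"spin": 0},
    {"hand": 1,"slide": [10,1,1],"spin": 0},
    {"hand": 1,"slide": [10,0,0],"spin": 0},
  ],
)

```text
time: 24.45
tool_pos: [0.4293, 0.2827, 0.2139]
tool_rot: [0.637, 1.532, -0.078]
contact_force: [-0.4, -0.3, 1.1]
opening: 0.0917
```

```bash
python3 plan.py 429 287 210 -40 40
```

```text
t 24.45 pos [429.3 282.7 213.9] th -41.0 tilt [ 0.039 -0.003 -0.999] F [-0.4 -0.3  1.1] open 91.7 q [ 0.45  0.32  1.6  -0.02  1.19 -0.4 ]
N 1 spin/row -0.018
[4, 3, -3]
```

Call:
send_rows(
  motion=[
    {"hand": 1,"slide": [0,0,0],"spin": 0},
    {"hand": 1,"slide": [0,0,0],"spin": 0},
  ],
)

```text
time: 24.65
tool_pos: [0.4287, 0.2823, 0.2119]
tool_rot: [0.591, 1.535, -0.125]
contact_force: [-0.0, -0.1, 0.6]
opening: 0.0916
```

```bash
python3 plan.py 429 287 210 -40 40
```

```text
t 24.65 pos [428.7 282.3 211.9] th -41.0 tilt [ 0.035 -0.004 -0.999] F [-0.  -0.1  0.6] open 91.6 q [ 0.45  0.32  1.6  -0.02  1.19 -0.4 ]
N 1 spin/row -0.018
[2, 4, -3]
```

Call:
send_rows(
  motion=[
    {"hand": 1,"slide": [10,2,-2],"spin": 0.03},
    {"hand": 1,"slide": [10,2,-1],"spin": 0.03},
    {"hand": 1,"slide": [10,0,0],"spin": 0.03},
    {"hand": 1,"slide": [10,0,0],"spin": 0.03},
    {"hand": 1,"slide": [10,0,0],"spin": 0.03},
    {"hand": 1,"slide": [10,0,0],"spin": 0},
    {"hand": 1,"slide": [10,0,0],"spin": 0},
    {"hand": 1,"slide": [10,0,0],"spin": 0},
  ],
)

```text
time: 25.45
tool_pos: [0.4357, 0.2895, 0.1347]
tool_rot: [0.904, 1.523, 0.034]
contact_force: [0.5, 0.2, -1.2]
opening: 0.0918
```

```bash
python3 plan.py 429 287 42 -50 10
```

```text
t 25.45 pos [435.7 289.5 134.7] th -49.8 tilt [ 0.048  0.002 -0.999] F [ 0.5  0.2 -1.2] open 91.8 q [ 0.45  0.41  1.7  -0.02  0.99 -0.24]
N 10 spin/row 0.0
[9, -1, -1]
[9, -1, -1]
[9, -1, -1]
[9, -1, -1]
[9, -1, -1]
[9, -1, -1]
[9, -1, -1]
[9, -1, -1]
[9, -1, -1]
[9, -1, -1]
```

Call:
send_rows(
  motion=[
    {"hand": 1,"slide": [9,-3,-1],"spin": 0},
    {"hand": 1,"slide": [9,-3,-1],"spin": 0},
    {"hand": 1,"slide": [9,-1,-1],"spin": 0},
    {"hand": 1,"slide": [9,-1,-1],"spin": 0},
    {"hand": 1,"slide": [9,-1,-1],"spin": 0},
    {"hand": 1,"slide": [9,-1,-1],"spin": 0},
    {"hand": 1,"slide": [9,-1,-1],"spin": 0},
  ],
)

```text
time: 26.15
tool_pos: [0.425, 0.2876, 0.0656]
tool_rot: [0.904, 1.523, 0.036]
contact_force: [0.4, 1.0, -0.9]
opening: 0.0917
```

```bash
python3 plan.py 429 287 43 -50 10
```

```text
t 26.15 pos [425.  287.6  65.6] th -49.8 tilt [ 0.048  0.002 -0.999] F [ 0.4  1.  -0.9] open 91.7 q [ 0.46  0.49  1.8  -0.03  0.81 -0.23]
N 3 spin/row 0.001
[8, 1, 1]
[8, 1, 1]
[8, 1, 1]
```

Call:
send_rows(
  motion=[
    {"hand": 1,"slide": [8,1,1],"spin": 0},
    {"hand": 1,"slide": [8,1,1],"spin": 0},
    {"hand": 1,"slide": [5,1,1],"spin": 0},
    {"hand": 1,"slide": [0,0,0],"spin": 0},
  ],
)

```text
time: 26.55
tool_pos: [0.4301, 0.287, 0.0415]
tool_rot: [0.885, 1.525, 0.017]
contact_force: [1.0, 0.9, -0.9]
opening: 0.0918
```

```bash
python3 plan.py 429 287 43 -50 10
```

```text
t 26.55 pos [430.1 287.   41.5] th -49.8 tilt [ 0.046  0.001 -0.999] F [ 1.   0.9 -0.9] open 91.8 q [ 0.45  0.54  1.8  -0.03  0.76 -0.23]
N 1 spin/row 0.004
[-2, -1, -1]
```

Call:
send_rows(
  motion=[
    {"hand": -1,"slide": [-1,-1,0],"spin": 0},
    {"hand": -1,"slide": [0,0,0],"spin": 0},
    {"hand": -1,"slide": [0,0,0],"spin": 0},
    {"hand": -1,"slide": [0,0,0],"spin": 0},
    {"hand": -1,"slide": [0,0,0],"spin": 0},
  ],
)

```text
time: 27.05
tool_pos: [0.4299, 0.2866, 0.0435]
tool_rot: [0.902, 1.523, 0.034]
contact_force: [1.0, -0.0, -3.4]
opening: 0.0595
```

```bash
python3 plan.py 429 287 230 -50 40
```

```text
t 27.05 pos [429.9 286.6  43.5] th -49.8 tilt [ 0.048  0.002 -0.999] F [ 1.  -0.  -3.4] open 59.5 q [ 0.45  0.53  1.81 -0.03  0.76 -0.23]
N 5 spin/row 0.001
[-37, 1, 1]
[-37, 1, 1]
[-37, 1, 1]
[-37, 1, 1]
[-37, 1, 1]
```

Call:
send_rows(
  motion=[
    {"hand": -1,"slide": [-15,0,1],"spin": 0},
    {"hand": -1,"slide": [-35,0,1],"spin": 0},
    {"hand": -1,"slide": [-45,1,1],"spin": 0},
    {"hand": -1,"slide": [-45,1,1],"spin": 0},
    {"hand": -1,"slide": [-40,1,1],"spin": 0},
    {"hand": -1,"slide": [-10,1,1],"spin": 0},
  ],
)

```text
time: 27.65
tool_pos: [0.4231, 0.2822, 0.2339]
tool_rot: [0.664, 1.54, -0.204]
contact_force: [-1.1, 0.9, -5.6]
opening: 0.0594
```

```bash
python3 plan.py 470 0 240 -50 40
```

```text
t 27.65 pos [423.1 282.2 233.9] th -49.8 tilt [ 0.031 -0.006 -1.   ] F [-1.1  0.9 -5.6] open 59.4 q [ 0.45  0.29  1.57 -0.02  1.25 -0.25]
N 8 spin/row 0.001
[0, -18, 31]
[0, -18, 31]
[0, -18, 31]
[0, -18, 31]
[0, -18, 31]
[0, -18, 31]
[0, -18, 31]
[0, -18, 31]
```

```bash
cat > arc.py <<'E'
import sys
from plan import *
x,y,z,th,step=[float(a) for a in sys.argv[1:6]]
s,R=tool(); p=s['tool_pos']*1000; t0=np.degrees(np.arctan2(R[1,2],R[0,2]))
r0,a0=np.hypot(p[0],p[1]),np.arctan2(p[1],p[0]); r1,a1=np.hypot(x,y),np.arctan2(y,x)
L=abs(a1-a0)*(r0+r1)/2; N=max(int(np.ceil(L/step)),int(np.ceil(abs(np.radians(th-t0))/0.14)))
print('pos',np.round(p,1),'th',round(t0,1),'N',N,'spin/row',round(-np.radians(th-t0)/N,3))
f=lambda k:(lambda r,a:np.array([r*np.cos(a),r*np.sin(a),p[2]+(z-p[2])*k/N]))(r0+(r1-r0)*k/N,a0+(a1-a0)*k/N)
for k in range(N):
    Rk=R@Ro.from_rotvec([-np.radians(th-t0)*k/N,0,0]).as_matrix()
    print(np.round(Rk.T@(f(k+1)-f(k))).astype(int).tolist())
E
python3 arc.py 437 -294 240 -50 42
```

```text
pos [423.1 282.2 233.9] th -49.8 N 15 spin/row 0.0
[0, -5, 40]
[0, -8, 39]
[0, -11, 39]
[0, -14, 38]
[0, -17, 37]
[0, -20, 35]
[0, -23, 34]
[0, -25, 32]
[0, -28, 30]
[0, -30, 28]
[0, -32, 25]
[-1, -34, 23]
[-1, -36, 20]
[-1, -38, 17]
[-1, -39, 14]
```

Call:
send_rows(
  motion=[
    {"hand": -1,"slide": [0,-3,24],"spin": 0},
    {"hand": -1,"slide": [0,-7,36],"spin": 0},
    {"hand": -1,"slide": [0,-10,39],"spin": 0},
    {"hand": -1,"slide": [0,-13,38],"spin": 0},
    {"hand": -1,"slide": [0,-16,37],"spin": 0},
    {"hand": -1,"slide": [0,-19,35],"spin": 0},
    {"hand": -1,"slide": [0,-22,34],"spin": 0},
    {"hand": -1,"slide": [0,-25,32],"spin": 0},
  ],
)

```text
time: 28.45
tool_pos: [0.5123, -0.0068, 0.2345]
tool_rot: [0.723, 1.549, -0.135]
contact_force: [0.4, -0.1, -4.3]
opening: 0.0594
```

```bash
cd .;python3 plan.py 470 0 240 -50 40 | head -1; python3 arc.py 437 -294 240 -50 42
```

```text
t 28.45 pos [512.3  -6.8 234.5] th -49.1 tilt [ 0.021 -0.003 -1.   ] F [ 0.4 -0.1 -4.3] open 59.4 q [-0.16  0.3   1.56  0.    1.26 -0.88]
pos [512.3  -6.8 234.5] th -49.1 N 8 spin/row 0.002
[-1, -24, 28]
[-1, -26, 26]
[-1, -28, 25]
[-1, -30, 23]
[-1, -32, 20]
[-1, -33, 18]
[-1, -34, 16]
[-1, -36, 13]
```

Moving along an arc keeps the tool tilt small, so I'll continue that way.

Call:
send_rows(
  motion=[
    {"hand": -1,"slide": [-1,-26,30],"spin": 0},
    {"hand": -1,"slide": [-1,-28,28],"spin": 0},
    {"hand": -1,"slide": [-1,-30,26],"spin": 0},
    {"hand": -1,"slide": [-1,-31,23],"spin": 0},
    {"hand": -1,"slide": [-1,-31,20],"spin": 0},
    {"hand": -1,"slide": [-1,-28,16],"spin": 0},
    {"hand": -1,"slide": [0,-20,9],"spin": 0},
    {"hand": -1,"slide": [0,-10,4],"spin": 0},
  ],
)

```text
time: 29.25
tool_pos: [0.4516, -0.2702, 0.2317]
tool_rot: [1.55, 1.564, 0.688]
contact_force: [0.3, 0.8, -5.4]
opening: 0.0593
```

```bash
cd .;python3 plan.py 438 -294 110 - 12
```

```text
t 29.25 pos [ 451.6 -270.2  231.7] th -49.4 tilt [ 0.006  0.005 -1.   ] F [ 0.3  0.8 -5.4] open 59.3 q [-0.69  0.34  1.51  0.01  1.29 -1.4 ]
N 11 spin/row -0.0
[11, -2, 1]
[11, -2, 1]
[11, -2, 1]
[11, -2, 1]
[11, -2, 1]
[11, -2, 1]
[11, -2, 1]
[11, -2, 1]
[11, -2, 1]
[11, -2, 1]
[11, -2, 1]
```

Call:
send_rows(
  motion=[
    {"hand": -1,"slide": [10,-8,5],"spin": 0},
    {"hand": -1,"slide": [15,-8,5],"spin": 0},
    {"hand": -1,"slide": [20,-3,3],"spin": 0},
    {"hand": -1,"slide": [25,0,0],"spin": 0},
    {"hand": -1,"slide": [25,0,0],"spin": 0},
    {"hand": -1,"slide": [20,0,0],"spin": 0},
  ],
)

```text
time: 29.85
tool_pos: [0.4466, -0.2905, 0.1102]
tool_rot: [1.575, 1.562, 0.714]
contact_force: [-0.1, -0.6, -5.6]
opening: 0.059
```

```bash
cd .;python3 plan.py 438 -294 90 - 12
```

```text
t 29.85 pos [ 446.6 -290.5  110.2] th -49.3 tilt [ 0.007  0.006 -1.   ] F [-0.1 -0.6 -5.6] open 59.0 q [-0.73  0.48  1.67  0.01  1.   -1.44]
N 2 spin/row -0.0
[10, -5, -1]
[10, -5, -1]
```

Call:
send_rows(
  motion=[
    {"hand": -1,"slide": [6,-6,-2],"spin": 0},
    {"hand": -1,"slide": [6,-4,-1],"spin": 0},
    {"hand": -1,"slide": [4,-1,0],"spin": 0},
    {"hand": -1,"slide": [2,0,0],"spin": 0},
  ],
)

```text
time: 30.25
tool_pos: [0.4348, -0.2925, 0.0881]
tool_rot: [2.226, 1.56, 1.368]
contact_force: [0.6, 0.2, -4.9]
opening: 0.0589
```

```bash
cd .;python3 plan.py 438 -294 80 - 12
```

```text
t 30.25 pos [ 434.8 -292.5   88.1] th -49.2 tilt [ 0.002  0.011 -1.   ] F [ 0.6  0.2 -4.9] open 58.9 q [-0.74  0.5   1.71  0.01  0.94 -1.46]
N 1 spin/row -0.0
[8, 1, 3]
```

Call:
send_rows(
  motion=[
    {"hand": -1,"slide": [3,1,3],"spin": 0},
    {"hand": -1,"slide": [3,0,0],"spin": 0},
    {"hand": -1,"slide": [1,0,0],"spin": 0},
  ],
)

```text
time: 30.55
tool_pos: [0.4389, -0.2951, 0.0823]
tool_rot: [1.852, 1.561, 0.993]
contact_force: [0.7, 0.4, -6.3]
opening: 0.0588
```

```bash
cd .;python3 plan.py 438 -294 80 - 12
```

```text
t 30.55 pos [ 438.9 -295.1   82.3] th -49.2 tilt [ 0.005  0.008 -1.   ] F [ 0.7  0.4 -6.3] open 58.8 q [-0.74  0.51  1.7   0.01  0.93 -1.46]
N 1 spin/row -0.0
[2, 0, -1]
```

Call:
send_rows(
  motion=[
    {"hand": -1,"slide": [1,1,-1],"spin": 0},
    {"hand": -1,"slide": [1,0,0],"spin": 0},
  ],
)

```text
time: 30.75
tool_pos: [0.4392, -0.2936, 0.0808]
tool_rot: [1.795, 1.561, 0.937]
contact_force: [-2.9, 2.3, 2.9]
opening: 0.0593
```

```bash
cd .;python3 plan.py 438 -294 80 - 12|head -1
```

```text
t 30.75 pos [ 439.2 -293.6   80.8] th -49.2 tilt [ 0.006  0.008 -1.   ] F [-2.9  2.3  2.9] open 59.3 q [-0.74  0.51  1.71  0.01  0.93 -1.46]
```

Call:
send_rows(
  motion=[
    {"hand": -1,"slide": [1,0,0],"spin": 0},
    {"hand": -1,"slide": [1,0,0],"spin": 0},
  ],
)

```text
time: 30.95
tool_pos: [0.4388, -0.2932, 0.0804]
tool_rot: [1.845, 1.561, 0.987]
contact_force: [-4.2, 1.6, 7.5]
opening: 0.0592
```

```bash
cd .;python3 plan.py 438 -294 80 - 12|head -1
python3 - <<'E'
from wl import *
q=vision.read_camera('side'); cv2.imwrite('pics/sd6.png',cv2.resize(q['pixels'][230:384,260:420],(0,0),fx=4,fy=3.8))
E
```

```text
t 30.95 pos [ 438.8 -293.2   80.4] th -49.1 tilt [ 0.005  0.008 -1.   ] F [-4.2  1.6  7.5] open 59.2 q [-0.74  0.51  1.71  0.01  0.92 -1.46]
```

View pics/sd6.png

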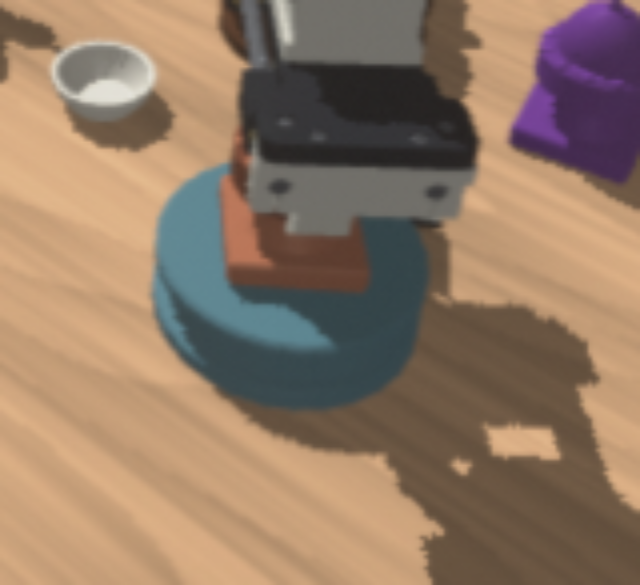

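The side view shows the acorn's base on the teal stand, so I'll release it.

Call:
send_rows(
  motion=[
    {"hand": -1,"slide": [1,0,0],"spin": 0},
    {"hand": 1,"slide": [0,0,0],"spin": 0},
    {"hand": 1,"slide": [0,0,0],"spin": 0},
    {"hand": 1,"slide": [0,0,0],"spin": 0},
    {"hand": 1,"slide": [0,0,0],"spin": 0},
    {"hand": 1,"slide": [0,0,0],"spin": 0},
  ],
)

```text
time: 31.6
tool_pos: [0.4407, -0.2949, 0.0821]
tool_rot: [1.099, 1.56, 0.241]
contact_force: [-0.2, -0.2, 0.8]
opening: 0.091
```

```bash
cd .;python3 plan.py 438 -294 230 - 40
```

```text
t 31.6 pos [ 440.7 -294.9   82.1] th -49.1 tilt [ 0.011  0.003 -1.   ] F [-0.2 -0.2  0.8] open 91.0 q [-0.74  0.51  1.71  0.01  0.92 -1.46]
N 4 spin/row -0.0
[-37, 0, 0]
[-37, 0, 0]
[-37, 0, 0]
[-37, 0, 0]
```

Call:
send_rows(
  motion=[
    {"hand": 1,"slide": [-25,0,0],"spin": 0},
    {"hand": 1,"slide": [-40,0,0],"spin": 0},
    {"hand": 1,"slide": [-40,0,0],"spin": 0},
    {"hand": 1,"slide": [-40,0,0],"spin": 0},
    {"hand": 1,"slide": [-10,0,0],"spin": 0},
  ],
)

```text
time: 32.1
tool_pos: [0.4383, -0.2947, 0.2399]
tool_rot: [1.696, 1.561, 0.839]
contact_force: [0.6, -0.4, 0.1]
opening: 0.0921
```

```bash
python3 - <<'E'
from wl import *
s,R,p,Xi=wrist('w6'); print(s['tool_pos'],R[:,0])
X=Xi.reshape(-1,3);X=X[~np.isnan(X[:,0])]
print(disc(X,(.4367,-.2944),.04))
P=X[(X[:,2]>.081)&(X[:,2]<.096)&(np.hypot(X[:,0]-.437,X[:,1]+.294)<.05)]; print(len(P),circ(P,.03,(.437,-.294)))
P=X[(X[:,2]>.046)&(X[:,2]<.06)&(np.hypot(X[:,0]-.437,X[:,1]+.294)<.06)]; print(len(P),cv2.minAreaRect((P[:,:2]*1000).astype(np.float32)),P.max(0))
E
python3 plan.py 467 22 235 -22.5 45|head -1;python3 arc.py 467 22 235 -22.5 40
```

```text
[ 0.43834233 -0.29465814  0.23988491] [ 0.00624647  0.00695113 -0.99995633]
(array([ 0.43736701, -0.29295347]), np.float64(0.0010323666798795553), 72)
123 (array([ 0.43634671, -0.29300714]), np.float64(0.00011729573494282872))
591 ((424.47845458984375, -278.57525634765625), (59.89999771118164, 24.491844177246094), 40.60479736328125) [ 0.45491198 -0.25201826  0.05682648]
t 32.15 pos [ 438.2 -294.6  239.6] th -49.1 tilt [ 0.006  0.007 -1.   ] F [ 0.3 -2.1  0.6] open 91.6 q [-0.74  0.34  1.49  0.01  1.31 -1.46]
pos [ 438.2 -294.6  239.6] th -49.1 N 8 spin/row -0.058
[1, 38, -20]
[1, 37, -20]
[1, 36, -21]
[1, 35, -22]
[1, 34, -22]
[1, 32, -23]
[1, 31, -23]
[1, 30, -23]
```

View pics/w6.png

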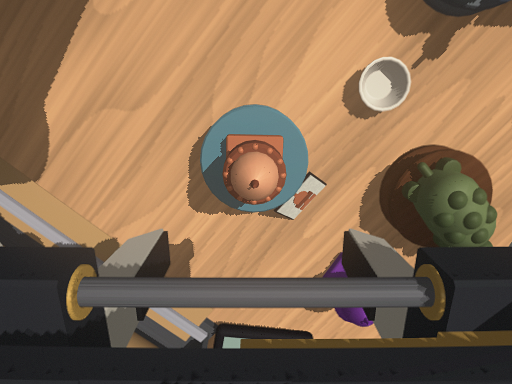

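w6 shows the acorn upright on the teal stand at (254,175), about 1 mm from centre. The first pair is swapped; the snail is next.

Call:
send_rows(
  motion=[
    {"hand": 1,"slide": [1,38,-20],"spin": -0.058},
    {"hand": 1,"slide": [1,37,-20],"spin": -0.058},
    {"hand": 1,"slide": [1,36,-21],"spin": -0.058},
    {"hand": 1,"slide": [1,35,-22],"spin": -0.058},
    {"hand": 1,"slide": [1,34,-22],"spin": -0.058},
    {"hand": 1,"slide": [1,32,-23],"spin": -0.058},
    {"hand": 1,"slide": [0,25,-18],"spin": -0.058},
    {"hand": 1,"slide": [0,16,-12],"spin": -0.058},
  ],
)

```text
time: 32.95
tool_pos: [0.4696, 0.0057, 0.2246]
tool_rot: [2.528, 1.558, 2.145]
contact_force: [0.1, -0.5, -0.3]
opening: 0.0922
```

```bash
cat > snail.py <<'E'
import sys
from wl import *
name,x,y,z=sys.argv[1],float(sys.argv[2]),float(sys.argv[3]),float(sys.argv[4])
s,R,p,Xi=wrist(name); print(s['tool_pos'],R[:,0])
X=Xi.reshape(-1,3);X=X[~np.isnan(X[:,0])]
if z>.03: print(disc(X,(x,y),z))
for z0,z1 in [(.007,.085),(.03,.085),(.055,.085)]:
    P=X[(X[:,2]>z+z0)&(X[:,2]<z+z1)&(np.hypot(X[:,0]-x,X[:,1]-y)<.085)]; print(z0,z1,len(P),cv2.minAreaRect((P[:,:2]*1000).astype(np.float32)),P.max(0))
E
python3 snail.py w7 .4655 .0155 .04;python3 plan.py 467 22 235 -22.5 45
```

```text
[0.46960981 0.00572366 0.22456517] [-0.00712586  0.01101608 -0.99991393]
(array([0.46608646, 0.01660682]), np.float64(0.0008672118469504747), 63)
0.007 0.085 5134 ((476.0222473144531, 19.299285888671875), (42.48771286010742, 116.501220703125), 67.06793212890625) [0.53152773 0.05505124 0.1232147 ]
0.03 0.085 4380 ((482.98236083984375, 16.354633331298828), (42.48771286010742, 101.386474609375), 67.06793212890625) [0.53152773 0.05187952 0.1232147 ]
0.055 0.085 3980 ((483.5791015625, 16.10216522216797), (42.48771286010742, 100.09056854248047), 67.06793212890625) [0.53152773 0.05130283 0.1232147 ]
t 33.0 pos [468.7   7.8 224.4] th -21.7 tilt [-0.008  0.013 -1.   ] F [-1.8  1.  -1. ] open 91.8 q [-0.15  0.25  1.67  0.01  1.24 -1.35]
N 1 spin/row 0.013
[-10, 13, -7]
```

View pics/w7.png

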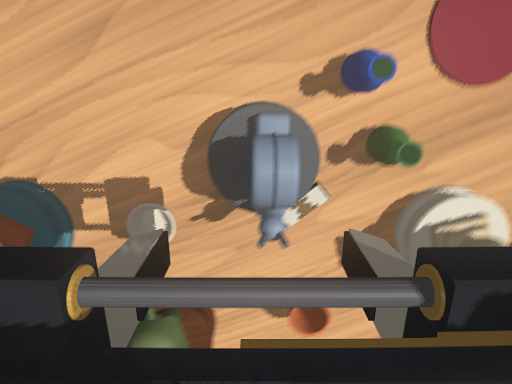

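Call:
send_rows(
  motion=[
    {"hand": 1,"slide": [10,10,-5],"spin": 0.01},
    {"hand": 1,"slide": [15,5,-3],"spin": 0.01},
    {"hand": 1,"slide": [20,0,0],"spin": 0},
    {"hand": 1,"slide": [20,0,0],"spin": 0},
    {"hand": 1,"slide": [15,0,0],"spin": 0},
  ],
)

```text
time: 33.5
tool_pos: [0.4644, 0.027, 0.1381]
tool_rot: [2.735, 1.554, 2.336]
contact_force: [-0.1, -0.7, 0.0]
opening: 0.0921
```

```bash
python3 plan.py 467.5 22.5 63 -22.9 14
```

```text
t 33.5 pos [464.4  27.  138.1] th -22.9 tilt [-0.012  0.012 -1.   ] F [-0.1 -0.7  0. ] open 92.1 q [-0.11  0.34  1.8   0.01  1.01 -1.29]
N 6 spin/row 0.0
[12, -1, 1]
[12, -1, 1]
[12, -1, 1]
[12, -1, 1]
[12, -1, 1]
[12, -1, 1]
```

Call:
send_rows(
  motion=[
    {"hand": 1,"slide": [12,-2,2],"spin": 0},
    {"hand": 1,"slide": [15,-2,2],"spin": 0},
    {"hand": 1,"slide": [15,-1,1],"spin": 0},
    {"hand": 1,"slide": [15,0,0],"spin": 0},
    {"hand": 1,"slide": [10,0,0],"spin": 0},
    {"hand": 1,"slide": [3,0,0],"spin": 0},
  ],
)

```text
time: 34.1
tool_pos: [0.4606, 0.0194, 0.0569]
tool_rot: [3.066, 1.541, 2.661]
contact_force: [-0.5, -0.1, -0.1]
opening: 0.0922
```

```bash
python3 plan.py 467.5 22.5 63 -22.9 14
```

```text
t 34.1 pos [460.6  19.4  56.9] th -23.2 tilt [-0.026  0.014 -1.   ] F [-0.5 -0.1 -0.1] open 92.2 q [-0.13  0.46  1.89  0.01  0.82 -1.31]
N 1 spin/row -0.005
[-6, 6, 5]
```

Call:
send_rows(
  motion=[
    {"hand": 1,"slide": [-6,4,4],"spin": 0},
    {"hand": 1,"slide": [0,2,1],"spin": 0},
    {"hand": 1,"slide": [0,0,0],"spin": 0},
  ],
)

```text
time: 34.4
tool_pos: [0.4685, 0.0228, 0.0633]
tool_rot: [3.068, 1.541, 2.662]
contact_force: [-0.8, -0.6, -0.0]
opening: 0.0917
```

```bash
python3 plan.py 467.5 22.5 63 -22.9 14
```

```text
t 34.4 pos [468.5  22.8  63.3] th -23.2 tilt [-0.026  0.014 -1.   ] F [-0.8 -0.6 -0. ] open 91.7 q [-0.12  0.46  1.86  0.01  0.84 -1.3 ]
N 1 spin/row -0.006
[0, -1, -1]
```

Call:
send_rows(
  motion=[
    {"hand": -1,"slide": [0,0,-1],"spin": 0},
    {"hand": -1,"slide": [0,0,0],"spin": 0},
    {"hand": -1,"slide": [0,0,0],"spin": 0},
    {"hand": -1,"slide": [0,0,0],"spin": 0},
    {"hand": -1,"slide": [0,0,0],"spin": 0},
    {"hand": -1,"slide": [0,0,0],"spin": 0},
    {"hand": -1,"slide": [0,0,0],"spin": 0},
  ],
)

```text
time: 35.1
tool_pos: [0.4683, 0.0234, 0.0649]
tool_rot: [3.029, 1.544, 2.624]
contact_force: [-0.2, -0.7, 1.2]
opening: 0.0406
```

```bash
python3 plan.py 467.5 22.5 200 - 40
```

```text
t 35.1 pos [468.3  23.4  64.9] th -23.2 tilt [-0.023  0.013 -1.   ] F [-0.2 -0.7  1.2] open 40.6 q [-0.12  0.46  1.86  0.01  0.84 -1.3 ]
N 4 spin/row -0.0
[-34, 0, -1]
[-34, 0, -1]
[-34, 0, -1]
[-34, 0, -1]
```

Call:
send_rows(
  motion=[
    {"hand": -1,"slide": [0,0,0],"spin": 0},
    {"hand": -1,"slide": [-12,0,0],"spin": 0},
    {"hand": -1,"slide": [-30,0,-1],"spin": 0},
    {"hand": -1,"slide": [-40,0,-1],"spin": 0},
    {"hand": -1,"slide": [-40,0,-1],"spin": 0},
    {"hand": -1,"slide": [-15,0,0],"spin": 0},
  ],
)

```text
time: 35.7
tool_pos: [0.4646, 0.0231, 0.2011]
tool_rot: [-3.107, 1.529, 2.77]
contact_force: [0.1, -0.8, -4.6]
opening: 0.0398
```

```bash
python3 plan.py 428 286 200 -23 40|head -1;  python3 arc.py 428 286 215 -23 38
```

```text
t 35.7 pos [464.6  23.1 201.1] th -23.2 tilt [-0.039  0.015 -0.999] F [ 0.1 -0.8 -4.6] open 39.8 q [-0.12  0.28  1.69  0.01  1.21 -1.29]
pos [464.6  23.1 201.1] th -23.2 N 7 spin/row -0.001
[-2, 35, -11]
[-1, 35, -14]
[-1, 34, -17]
[-1, 33, -20]
[-1, 32, -23]
[-1, 30, -25]
[-1, 29, -28]
```

Call:
send_rows(
  motion=[
    {"hand": -1,"slide": [-2,25,-8],"spin": 0},
    {"hand": -1,"slide": [-1,35,-12],"spin": 0},
    {"hand": -1,"slide": [-1,36,-16],"spin": 0},
    {"hand": -1,"slide": [-1,34,-19],"spin": 0},
    {"hand": -1,"slide": [-1,33,-22],"spin": 0},
    {"hand": -1,"slide": [-1,28,-24],"spin": 0},
    {"hand": -1,"slide": [0,18,-18],"spin": 0},
    {"hand": -1,"slide": [0,5,-5],"spin": 0},
  ],
)

```text
time: 36.5
tool_pos: [0.4334, 0.2755, 0.2107]
tool_rot: [-3.005, 1.526, 2.868]
contact_force: [0.2, -1.0, -4.3]
opening: 0.04
```

```bash
python3 plan.py 428 286 60 - 20
```

```text
t 36.5 pos [433.4 275.5 210.7] th -23.6 tilt [-0.044  0.012 -0.999] F [ 0.2 -1.  -4.3] open 40.0 q [ 0.4   0.35  1.56  0.03  1.27 -0.77]
N 8 spin/row -0.0
[19, 1, 0]
[19, 1, 0]
[19, 1, 0]
[19, 1, 0]
[19, 1, 0]
[19, 1, 0]
[19, 1, 0]
[19, 1, 0]
```

Call:
send_rows(
  motion=[
    {"hand": -1,"slide": [15,4,-1],"spin": 0},
    {"hand": -1,"slide": [25,3,0],"spin": 0},
    {"hand": -1,"slide": [30,2,0],"spin": 0},
    {"hand": -1,"slide": [30,1,0],"spin": 0},
    {"hand": -1,"slide": [25,1,0],"spin": 0},
    {"hand": -1,"slide": [15,0,0],"spin": 0},
  ],
)

```text
time: 37.1
tool_pos: [0.4309, 0.2864, 0.0655]
tool_rot: [-2.97, 1.527, 2.904]
contact_force: [0.3, -0.6, -3.8]
opening: 0.04
```

```bash
python3 plan.py 428 286 40 - 12
```

```text
t 37.1 pos [430.9 286.4  65.5] th -23.4 tilt [-0.043  0.01  -0.999] F [ 0.3 -0.6 -3.8] open 40.0 q [ 0.42  0.53  1.72  0.03  0.92 -0.76]
N 3 spin/row -0.0
[9, 0, 0]
[9, 0, 0]
[9, 0, 0]
```

Call:
send_rows(
  motion=[
    {"hand": -1,"slide": [10,0,-1],"spin": 0},
    {"hand": -1,"slide": [9,0,0],"spin": 0},
    {"hand": -1,"slide": [6,0,0],"spin": 0},
    {"hand": -1,"slide": [3,0,0],"spin": 0},
  ],
)

```text
time: 37.5
tool_pos: [0.428, 0.2849, 0.0338]
tool_rot: [-2.898, 1.523, 2.975]
contact_force: [-0.3, 0.0, -4.1]
opening: 0.0401
```

```bash
python3 plan.py 428 286 29 - 12
```

```text
t 37.5 pos [428.  284.9  33.8] th -23.5 tilt [-0.047  0.008 -0.999] F [-0.3  0.  -4.1] open 40.1 q [ 0.42  0.58  1.75  0.04  0.85 -0.76]
N 1 spin/row -0.0
[5, 1, 0]
```

Call:
send_rows(
  motion=[
    {"hand": -1,"slide": [2,0,0],"spin": 0},
    {"hand": -1,"slide": [1,0,0],"spin": 0},
    {"hand": -1,"slide": [1,0,0],"spin": 0},
  ],
)

```text
time: 37.8
tool_pos: [0.4288, 0.2853, 0.0306]
tool_rot: [-2.928, 1.525, 2.945]
contact_force: [0.0, 1.0, -3.8]
opening: 0.0399
```

```bash
python3 plan.py 428 286 29 - 12|head -1
```

```text
t 37.8 pos [428.8 285.3  30.6] th -23.5 tilt [-0.045  0.009 -0.999] F [ 0.   1.  -3.8] open 39.9 q [ 0.42  0.58  1.75  0.04  0.84 -0.76]
```

Call:
send_rows(
  motion=[
    {"hand": -1,"slide": [1,0,0],"spin": 0},
    {"hand": -1,"slide": [1,0,0],"spin": 0},
  ],
)

```text
time: 38.0
tool_pos: [0.4289, 0.2855, 0.0297]
tool_rot: [-2.944, 1.526, 2.929]
contact_force: [-5.7, -0.8, 8.1]
opening: 0.0397
```

```bash
python3 plan.py 428 286 29 - 12|head -1
```

```text
t 38.0 pos [428.9 285.5  29.7] th -23.5 tilt [-0.044  0.009 -0.999] F [-5.7 -0.8  8.1] open 39.7 q [ 0.42  0.58  1.76  0.04  0.84 -0.76]
```

Call:
send_rows(
  motion=[
    {"hand": -1,"slide": [1,0,0],"spin": 0},
    {"hand": 1,"slide": [0,0,0],"spin": 0},
    {"hand": 1,"slide": [0,0,0],"spin": 0},
    {"hand": 1,"slide": [0,0,0],"spin": 0},
    {"hand": 1,"slide": [0,0,0],"spin": 0},
    {"hand": 1,"slide": [0,0,0],"spin": 0},
  ],
)

```text
time: 38.6
tool_pos: [0.4307, 0.2865, 0.0313]
tool_rot: [-3.028, 1.531, 2.845]
contact_force: [-1.0, 0.4, 0.5]
opening: 0.0752
```

```bash
python3 plan.py 428 286 220 - 40
```

```text
t 38.6 pos [430.7 286.5  31.3] th -23.5 tilt [-0.038  0.012 -0.999] F [-1.   0.4  0.5] open 75.2 q [ 0.42  0.58  1.75  0.04  0.84 -0.76]
N 5 spin/row -0.0
[-38, 0, -2]
[-38, 0, -2]
[-38, 0, -2]
[-38, 0, -2]
[-38, 0, -2]
```

Call:
send_rows(
  motion=[
    {"hand": 1,"slide": [0,0,0],"spin": 0},
    {"hand": 1,"slide": [-20,0,-1],"spin": 0},
    {"hand": 1,"slide": [-35,0,-2],"spin": 0},
    {"hand": 1,"slide": [-40,0,-2],"spin": 0},
    {"hand": 1,"slide": [-40,0,-2],"spin": 0},
    {"hand": 1,"slide": [-40,0,-2],"spin": 0},
    {"hand": 1,"slide": [-20,0,-1],"spin": 0},
  ],
)

```text
time: 39.3
tool_pos: [0.4271, 0.2872, 0.2297]
tool_rot: [-2.887, 1.523, 2.986]
contact_force: [0.8, -0.2, -0.9]
opening: 0.0921
```

```bash
python3 snail.py w8 .428 .286 .004; python3 plan.py 638 187.5 250 -7 40
```

```text
[0.42707034 0.28717405 0.22971941] [-0.04759646  0.00745528 -0.99883882]
0.007 0.085 3943 ((436.1655578613281, 281.6775207519531), (42.61351013183594, 115.77787780761719), 66.2208023071289) [0.49220536 0.31805377 0.08707489]
0.03 0.085 3348 ((443.0329284667969, 278.6516418457031), (42.61351013183594, 100.76899719238281), 66.2208023071289) [0.49220536 0.31457606 0.08707489]
0.055 0.085 3022 ((443.3603210449219, 278.50738525390625), (42.61351013183594, 100.05345916748047), 66.2208023071289) [0.49220536 0.31421834 0.08707489]
t 39.35 pos [428.  287.7 232.1] th -23.5 tilt [-0.044  0.009 -0.999] F [2.  1.2 1.9] open 91.8 q [ 0.43  0.34  1.51  0.03  1.32 -0.74]
N 6 spin/row -0.048
[-5, -1, 39]
[-5, -3, 38]
[-5, -5, 38]
[-5, -7, 38]
[-5, -9, 38]
[-5, -11, 37]
```

View pics/w8.png

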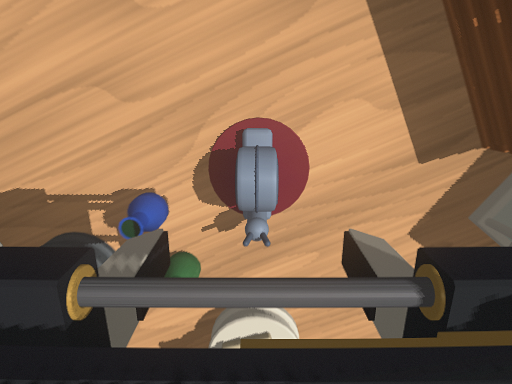

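Call:
send_rows(
  motion=[
    {"hand": 1,"slide": [-5,-1,35],"spin": -0.048},
    {"hand": 1,"slide": [-5,-3,38],"spin": -0.048},
    {"hand": 1,"slide": [-5,-5,38],"spin": -0.048},
    {"hand": 1,"slide": [-5,-7,38],"spin": -0.048},
    {"hand": 1,"slide": [-5,-8,35],"spin": -0.048},
    {"hand": 1,"slide": [-3,-8,25],"spin": -0.048},
    {"hand": 1,"slide": [0,0,0],"spin": 0},
  ],
)

```text
time: 40.05
tool_pos: [0.6264, 0.1933, 0.2498]
tool_rot: [3.029, 1.525, 2.921]
contact_force: [-0.2, -0.7, -0.6]
opening: 0.0919
```

```bash
cat > bal.py <<'E'
import sys
from wl import *
name,x,y,z=sys.argv[1],float(sys.argv[2]),float(sys.argv[3]),float(sys.argv[4])
s,R,p,Xi=wrist(name); print(s['tool_pos'],R[:,0])
X=Xi.reshape(-1,3);X=X[~np.isnan(X[:,0])]
print(disc(X,(x,y),z))
for z0,z1 in [(.007,.02),(.1,.116)]:
    P=X[(X[:,2]>z+z0)&(X[:,2]<z+z1)&(np.hypot(X[:,0]-x,X[:,1]-y)<.06)]; print(z0,z1,len(P),cv2.minAreaRect((P[:,:2]*1000).astype(np.float32)),P.max(0))
P=X[(X[:,2]>z+.045)&(X[:,2]<z+.065)&(np.hypot(X[:,0]-x,X[:,1]-y)<.05)]; print(len(P),len(P)>10 and circ(P,.027,(x,y)))
E
python3 bal.py w9 .643 .188 .04;python3 plan.py 638 187.5 200 -7 40
```

```text
[0.62643693 0.19330578 0.24983224] [-0.04422237  0.00990354 -0.99897262]
(array([0.64366979, 0.18846819]), np.float64(0.0008740928898654347), 60)
0.007 0.02 671 ((637.9873657226562, 187.66624450683594), (61.436580657958984, 60.61793899536133), 81.18745422363281) [0.67249129 0.22120037 0.05984603]
0.1 0.116 2478 ((638.604736328125, 187.4452362060547), (41.6683235168457, 42.19486999511719), 82.51669311523438) [0.66104542 0.21019116 0.15419009]
144 (array([0.63932666, 0.18717794]), np.float64(0.00013753960625904546))
t 40.1 pos [625.  194.2 249.7] th -6.2 tilt [-0.046  0.01  -0.999] F [-0.7  0.3 -0.8] open 91.7 q [ 0.18  0.6   1.03  0.02  1.55 -1.29]
N 2 spin/row 0.007
[24, -3, 8]
[24, -3, 8]
```

View pics/w9.png

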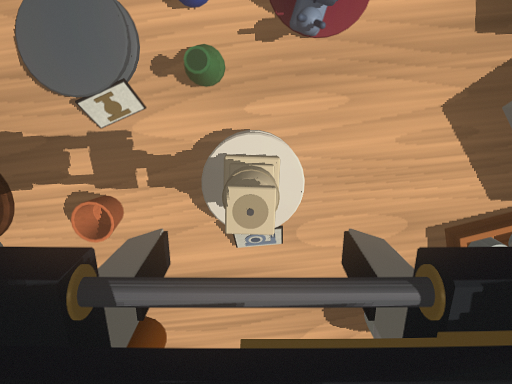

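Call:
send_rows(
  motion=[
    {"hand": 1,"slide": [12,-4,9],"spin": 0.01},
    {"hand": 1,"slide": [20,-2,6],"spin": 0.01},
    {"hand": 1,"slide": [25,0,3],"spin": 0},
    {"hand": 1,"slide": [25,0,1],"spin": 0},
    {"hand": 1,"slide": [15,0,1],"spin": 0},
  ],
)

```text
time: 40.6
tool_pos: [0.6375, 0.1894, 0.1471]
tool_rot: [3.033, 1.524, 2.903]
contact_force: [-0.3, -0.7, -0.2]
opening: 0.0924
```

```bash
python3 plan.py 638.5 187.5 91 -7.5 14
```

```text
t 40.6 pos [637.5 189.4 147.1] th -7.4 tilt [-0.045  0.011 -0.999] F [-0.3 -0.7 -0.2] open 92.4 q [ 0.16  0.69  1.16  0.02  1.33 -1.28]
N 5 spin/row 0.0
[11, 0, 1]
[11, 0, 1]
[11, 0, 1]
[11, 0, 1]
[11, 0, 1]
```

Call:
send_rows(
  motion=[
    {"hand": 1,"slide": [12,-1,1],"spin": 0},
    {"hand": 1,"slide": [12,-1,1],"spin": 0},
    {"hand": 1,"slide": [12,0,1],"spin": 0},
    {"hand": 1,"slide": [9,0,0],"spin": 0},
    {"hand": 1,"slide": [4,0,0],"spin": 0},
  ],
)

```text
time: 41.1
tool_pos: [0.6348, 0.1887, 0.0916]
tool_rot: [3.071, 1.52, 2.942]
contact_force: [-0.6, 0.0, 0.8]
opening: 0.0918
```

```bash
python3 plan.py 638.5 187.5 91 -7.5 14
```

```text
t 41.1 pos [634.8 188.7  91.6] th -7.4 tilt [-0.05   0.01  -0.999] F [-0.6  0.   0.8] open 91.8 q [ 0.16  0.74  1.23  0.02  1.22 -1.28]
N 1 spin/row 0.002
[0, -1, 4]
```

Call:
send_rows(
  motion=[
    {"hand": 1,"slide": [-1,-1,4],"spin": 0},
    {"hand": 1,"slide": [0,0,0],"spin": 0},
    {"hand": -1,"slide": [0,0,0],"spin": 0},
    {"hand": -1,"slide": [0,0,0],"spin": 0},
    {"hand": -1,"slide": [0,0,0],"spin": 0},
    {"hand": -1,"slide": [0,0,0],"spin": 0},
    {"hand": -1,"slide": [0,0,0],"spin": 0},
    {"hand": -1,"slide": [0,0,0],"spin": 0},
  ],
  grip_force=30,
)

```text
time: 41.9
tool_pos: [0.6405, 0.1874, 0.0948]
tool_rot: [3.027, 1.524, 2.897]
contact_force: [0.2, 1.3, 0.5]
opening: 0.0526
```

```bash
python3 plan.py 638.5 187.5 250 -7.5 40
```

```text
t 41.9 pos [640.5 187.4  94.8] th -7.4 tilt [-0.045  0.011 -0.999] F [0.2 1.3 0.5] open 52.6 q [ 0.16  0.74  1.21  0.02  1.23 -1.29]
N 4 spin/row 0.0
[-39, 0, -2]
[-39, 0, -2]
[-39, 0, -2]
[-39, 0, -2]
```

Call:
send_rows(
  motion=[
    {"hand": -1,"slide": [-10,0,0],"spin": 0},
    {"hand": -1,"slide": [-20,0,-1],"spin": 0},
    {"hand": -1,"slide": [-30,0,-1],"spin": 0},
    {"hand": -1,"slide": [-35,0,-2],"spin": 0},
    {"hand": -1,"slide": [-25,0,-1],"spin": 0},
  ],
)

```text
time: 42.4
tool_pos: [0.6367, 0.1856, 0.2109]
tool_rot: [-3.12, 1.505, 3.034]
contact_force: [0.9, 0.1, -5.1]
opening: 0.0527
```

```bash
python3 plan.py 468 17 225 - 32
```

```text
t 42.4 pos [636.7 185.6 210.9] th -7.4 tilt [-0.065  0.007 -0.998] F [ 0.9  0.1 -5.1] open 52.7 q [ 0.16  0.65  1.05  0.02  1.5  -1.28]
N 8 spin/row -0.0
[-1, -24, -18]
[-1, -24, -18]
[-1, -24, -18]
[-1, -24, -18]
[-1, -24, -18]
[-1, -24, -18]
[-1, -24, -18]
[-1, -24, -18]
```

Call:
send_rows(
  motion=[
    {"hand": -1,"slide": [-2,-12,-9],"spin": 0},
    {"hand": -1,"slide": [-2,-22,-17],"spin": 0},
    {"hand": -1,"slide": [-1,-26,-20],"spin": 0},
    {"hand": -1,"slide": [-1,-26,-20],"spin": 0},
    {"hand": -1,"slide": [-1,-26,-20],"spin": 0},
    {"hand": -1,"slide": [-1,-26,-20],"spin": 0},
    {"hand": -1,"slide": [-1,-24,-18],"spin": 0},
    {"hand": -1,"slide": [-1,-16,-12],"spin": 0},
  ],
)

```text
time: 43.2
tool_pos: [0.4735, 0.0227, 0.2333]
tool_rot: [-3.118, 1.506, 3.039]
contact_force: [0.4, -0.4, -5.4]
opening: 0.0529
```

```bash
python3 plan.py 468 17 130 - 15
```

```text
t 43.2 pos [473.5  22.7 233.3] th -7.2 tilt [-0.064  0.007 -0.998] F [ 0.4 -0.4 -5.4] open 52.9 q [-0.11  0.28  1.6  -0.    1.33 -1.56]
N 7 spin/row -0.0
[15, -1, 0]
[15, -1, 0]
[15, -1, 0]
[15, -1, 0]
[15, -1, 0]
[15, -1, 0]
[15, -1, 0]
```

Call:
send_rows(
  motion=[
    {"hand": -1,"slide": [12,-3,-1],"spin": 0},
    {"hand": -1,"slide": [20,-2,0],"spin": 0},
    {"hand": -1,"slide": [22,-1,0],"spin": 0},
    {"hand": -1,"slide": [22,0,0],"spin": 0},
    {"hand": -1,"slide": [18,0,0],"spin": 0},
    {"hand": -1,"slide": [10,0,0],"spin": 0},
  ],
)

```text
time: 43.8
tool_pos: [0.4623, 0.0142, 0.1303]
tool_rot: [-3.091, 1.509, 3.062]
contact_force: [-0.1, -0.2, -5.5]
opening: 0.0527
```

```bash
python3 plan.py 469 16 104 - 12
```

```text
t 43.8 pos [462.3  14.2 130.3] th -7.4 tilt [-0.061  0.005 -0.998] F [-0.1 -0.2 -5.5] open 52.7 q [-0.13  0.37  1.78 -0.    1.05 -1.57]
N 3 spin/row -0.0
[9, 1, 3]
[9, 1, 3]
[9, 1, 3]
```

Call:
send_rows(
  motion=[
    {"hand": -1,"slide": [10,1,4],"spin": 0},
    {"hand": -1,"slide": [9,1,4],"spin": 0},
    {"hand": -1,"slide": [6,0,1],"spin": 0},
    {"hand": -1,"slide": [2,0,0],"spin": 0},
  ],
)

```text
time: 44.2
tool_pos: [0.4711, 0.0152, 0.1013]
tool_rot: [-3.089, 1.509, 3.065]
contact_force: [0.8, 0.3, -4.9]
opening: 0.0534
```

```bash
python3 plan.py 469 16 95 - 12
```

```text
t 44.2 pos [471.1  15.2 101.3] th -7.4 tilt [-0.061  0.005 -0.998] F [ 0.8  0.3 -4.9] open 53.4 q [-0.13  0.43  1.79 -0.    0.99 -1.57]
N 1 spin/row -0.0
[6, 1, -2]
```

Call:
send_rows(
  motion=[
    {"hand": -1,"slide": [3,1,-2],"spin": 0},
    {"hand": -1,"slide": [2,0,0],"spin": 0},
    {"hand": -1,"slide": [1,0,0],"spin": 0},
  ],
)

```text
time: 44.5
tool_pos: [0.4692, 0.0166, 0.0955]
tool_rot: [-3.087, 1.511, 3.066]
contact_force: [-0.3, 0.7, -5.2]
opening: 0.0528
```

```bash
python3 plan.py 469 16 95 - 12
```

```text
t 44.5 pos [469.2  16.6  95.5] th -7.4 tilt [-0.06   0.005 -0.998] F [-0.3  0.7 -5.2] open 52.8 q [-0.13  0.43  1.8  -0.    0.97 -1.57]
N 1 spin/row -0.0
[1, -1, 0]
```

Call:
send_rows(
  motion=[
    {"hand": -1,"slide": [1,-1,0],"spin": 0},
    {"hand": -1,"slide": [1,0,0],"spin": 0},
  ],
)

```text
time: 44.7
tool_pos: [0.4687, 0.016, 0.0947]
tool_rot: [-3.1, 1.511, 3.054]
contact_force: [-5.1, -0.5, 10.3]
opening: 0.053
```

```bash
python3 plan.py 469 16 95 - 12
```

```text
t 44.7 pos [468.7  16.   94.7] th -7.4 tilt [-0.06   0.005 -0.998] F [-5.1 -0.5 10.3] open 53.0 q [-0.13  0.43  1.8  -0.    0.97 -1.57]
N 1 spin/row -0.0
[0, 0, 0]
```

Call:
send_rows(
  motion=[
    {"hand": -1,"slide": [1,0,0],"spin": 0},
    {"hand": 1,"slide": [0,0,0],"spin": 0},
    {"hand": 1,"slide": [0,0,0],"spin": 0},
    {"hand": 1,"slide": [0,0,0],"spin": 0},
    {"hand": 1,"slide": [0,0,0],"spin": 0},
    {"hand": 1,"slide": [0,0,0],"spin": 0},
    {"hand": 1,"slide": [0,0,0],"spin": 0},
  ],
)

```text
time: 45.4
tool_pos: [0.4711, 0.0152, 0.0967]
tool_rot: [-3.081, 1.518, 3.072]
contact_force: [0.2, 0.6, 0.1]
opening: 0.0913
```

```bash
python3 plan.py 469 16 240 - 40
```

```text
t 45.4 pos [471.1  15.2  96.7] th -7.4 tilt [-0.053  0.004 -0.999] F [0.2 0.6 0.1] open 91.3 q [-0.13  0.43  1.8  -0.    0.96 -1.57]
N 4 spin/row -0.0
[-36, 0, -2]
[-36, 0, -2]
[-36, 0, -2]
[-36, 0, -2]
```

Call:
send_rows(
  motion=[
    {"hand": 1,"slide": [-20,0,-1],"spin": 0},
    {"hand": 1,"slide": [-35,0,-2],"spin": 0},
    {"hand": 1,"slide": [-40,0,-2],"spin": 0},
    {"hand": 1,"slide": [-40,0,-2],"spin": 0},
    {"hand": 1,"slide": [-15,0,-1],"spin": 0},
  ],
)

```text
time: 45.9
tool_pos: [0.4694, 0.0158, 0.2492]
tool_rot: [-3.088, 1.51, 3.065]
contact_force: [1.2, -0.2, -0.6]
opening: 0.0918
```

```bash
python3 bal.py w10 .466 .016 .04; python3 plan.py 428 285 215 -24 40; python3 arc.py 428 285.5 225 -24 38
```

```text
[0.46935481 0.01577764 0.24922446] [-0.06103147  0.00467471 -0.9981249 ]
(array([0.46640843, 0.01611677]), np.float64(0.0007148039514984772), 61)
0.007 0.02 673 ((466.16168212890625, 15.6231689453125), (61.996009826660156, 60.51905822753906), 82.51988220214844) [0.49998054 0.04943592 0.05865686]
0.1 0.116 2564 ((466.7973327636719, 15.863422393798828), (41.467041015625, 41.798675537109375), 81.9385757446289) [0.48958069 0.03838275 0.15413996]
89 (array([0.46742445, 0.01545989]), np.float64(0.00011796887061709185))
t 45.95 pos [469.8  15.8 250.3] th -7.4 tilt [-0.059  0.004 -0.998] F [0.7 0.2 2. ] open 91.7 q [-0.13  0.26  1.58 -0.    1.36 -1.57]
N 7 spin/row 0.041
[6, 37, -11]
[6, 37, -12]
[6, 36, -14]
[6, 36, -15]
[6, 35, -17]
[6, 34, -18]
[6, 34, -19]
pos [469.8  15.8 250.3] th -7.4 N 8 spin/row 0.036
[3, 33, -1]
[3, 33, -4]
[3, 33, -8]
[4, 32, -12]
[4, 31, -15]
[4, 30, -19]
[4, 28, -22]
[4, 26, -25]
```

View pics/w10.png

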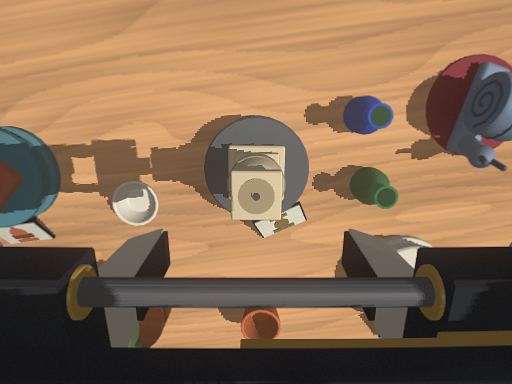

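Call:
send_rows(
  motion=[
    {"hand": 1,"slide": [5,37,-11],"spin": 0.041},
    {"hand": 1,"slide": [5,37,-12],"spin": 0.041},
    {"hand": 1,"slide": [5,36,-14],"spin": 0.041},
    {"hand": 1,"slide": [5,36,-15],"spin": 0.041},
    {"hand": 1,"slide": [5,35,-16],"spin": 0.041},
    {"hand": 1,"slide": [5,34,-16],"spin": 0.041},
    {"hand": 1,"slide": [3,25,-12],"spin": 0.041},
    {"hand": 1,"slide": [0,4,0],"spin": 0},
  ],
)

```text
time: 46.75
tool_pos: [0.4347, 0.2836, 0.2144]
tool_rot: [-2.737, 1.51, 3.112]
contact_force: [0.1, -0.2, -1.2]
opening: 0.0918
```

```bash
python3 plan.py 428 285.5 100 -23.8 20; python3 snail.py w11 .428 .286 .004
```

```text
t 46.75 pos [434.7 283.6 214.4] th -24.9 tilt [-0.061  0.002 -0.998] F [ 0.1 -0.2 -1.2] open 91.8 q [ 0.41  0.37  1.52  0.03  1.31 -0.73]
N 6 spin/row -0.003
[19, 0, 0]
[19, 0, 0]
[19, 0, 0]
[19, 0, 0]
[19, 0, 0]
[19, 0, 0]
[0.43472587 0.28362463 0.21443924] [-0.06073778  0.00180728 -0.99815212]
0.007 0.085 4306 ((436.5725402832031, 281.6636962890625), (42.505859375, 116.28742218017578), 66.05162048339844) [0.49203168 0.3180471  0.08740771]
0.03 0.085 3666 ((443.36614990234375, 278.6463317871094), (42.505859375, 101.42033386230469), 66.05162048339844) [0.49203168 0.31470732 0.08740771]
0.055 0.085 3339 ((443.7599182128906, 278.494873046875), (42.502166748046875, 99.95896911621094), 66.21531677246094) [0.49158869 0.31397101 0.08740771]
```

Call:
send_rows(
  motion=[
    {"hand": 1,"slide": [15,1,0],"spin": -0.01},
    {"hand": 1,"slide": [25,1,0],"spin": -0.01},
    {"hand": 1,"slide": [28,0,0],"spin": 0},
    {"hand": 1,"slide": [28,0,0],"spin": 0},
    {"hand": 1,"slide": [25,0,0],"spin": 0},
    {"hand": 1,"slide": [15,0,0],"spin": 0},
  ],
)

```text
time: 47.4
tool_pos: [0.4306, 0.2791, 0.0749]
tool_rot: [-2.74, 1.515, 3.132]
contact_force: [0.5, 0.1, 0.7]
opening: 0.0918
```

```bash
python3 plan.py 427 285.5 28 -23.9 12
```

```text
t 47.4 pos [430.6 279.1  74.9] th -23.6 tilt [-0.056  0.001 -0.998] F [0.5 0.1 0.7] open 91.8 q [ 0.41  0.52  1.71  0.03  0.96 -0.76]
N 4 spin/row 0.001
[12, 1, -1]
[12, 1, -1]
[12, 1, -1]
[12, 1, -1]
```

Call:
send_rows(
  motion=[
    {"hand": 1,"slide": [12,3,-1],"spin": 0},
    {"hand": 1,"slide": [12,2,-1],"spin": 0},
    {"hand": 1,"slide": [12,0,-1],"spin": 0},
    {"hand": 1,"slide": [7,0,0],"spin": 0},
    {"hand": 1,"slide": [0,0,0],"spin": 0},
  ],
)

```text
time: 47.9
tool_pos: [0.4276, 0.2818, 0.0278]
tool_rot: [-2.707, 1.512, -3.12]
contact_force: [0.3, 0.5, -0.2]
opening: 0.0917
```

```bash
python3 plan.py 427 285.5 28 -23.9 12
```

```text
t 47.9 pos [427.6 281.8  27.8] th -23.7 tilt [-0.058 -0.001 -0.998] F [ 0.3  0.5 -0.2] open 91.7 q [ 0.42  0.59  1.75  0.03  0.85 -0.76]
N 1 spin/row 0.003
[0, 3, -2]
```

Call:
send_rows(
  motion=[
    {"hand": 1,"slide": [0,4,-2],"spin": 0},
    {"hand": 1,"slide": [0,0,0],"spin": 0},
    {"hand": -1,"slide": [0,0,0],"spin": 0},
    {"hand": -1,"slide": [0,0,0],"spin": 0},
    {"hand": -1,"slide": [0,0,0],"spin": 0},
    {"hand": -1,"slide": [0,0,0],"spin": 0},
    {"hand": -1,"slide": [0,0,0],"spin": 0},
    {"hand": -1,"slide": [0,0,0],"spin": 0},
  ],
  grip_force=25,
)

```text
time: 48.7
tool_pos: [0.4291, 0.2875, 0.0302]
tool_rot: [-2.743, 1.517, 3.128]
contact_force: [0.0, 0.1, -0.6]
opening: 0.0486
```

Call:
send_rows(
  motion=[
    {"hand": -1,"slide": [0,0,0],"spin": 0},
    {"hand": -1,"slide": [0,0,0],"spin": 0},
  ],
)

```text
time: 48.9
tool_pos: [0.4288, 0.287, 0.0302]
tool_rot: [-2.728, 1.516, -3.14]
contact_force: [-0.6, 0.7, 0.2]
opening: 0.0397
```

```bash
python3 plan.py 427 285.5 200 -23.9 40
```

```text
t 48.9 pos [428.8 287.   30.2] th -23.7 tilt [-0.055 -0.    -0.999] F [-0.6  0.7  0.2] open 39.7 q [ 0.43  0.59  1.74  0.03  0.86 -0.75]
N 5 spin/row 0.001
[-34, -1, -2]
[-34, -1, -2]
[-34, -1, -2]
[-34, -1, -2]
[-34, -1, -2]
```

Call:
send_rows(
  motion=[
    {"hand": -1,"slide": [-12,0,0],"spin": 0},
    {"hand": -1,"slide": [-30,0,-2],"spin": 0},
    {"hand": -1,"slide": [-40,-1,-2],"spin": 0},
    {"hand": -1,"slide": [-40,-1,-2],"spin": 0},
    {"hand": -1,"slide": [-30,-1,-2],"spin": 0},
    {"hand": -1,"slide": [-12,0,0],"spin": 0},
  ],
)

```text
time: 49.5
tool_pos: [0.4265, 0.2864, 0.1992]
tool_rot: [-2.666, 1.506, -3.079]
contact_force: [0.6, 0.2, -5.2]
opening: 0.0399
```

```bash
python3 plan.py 644 188.5 215 - 35
```

```text
t 49.5 pos [426.5 286.4 199.2] th -23.7 tilt [-0.065 -0.004 -0.998] F [ 0.6  0.2 -5.2] open 39.9 q [ 0.43  0.38  1.55  0.02  1.27 -0.74]
N 7 spin/row -0.0
[-4, 0, 34]
[-4, 0, 34]
[-4, 0, 34]
[-4, 0, 34]
[-4, 0, 34]
[-4, 0, 34]
[-4, 0, 34]
```

Call:
send_rows(
  motion=[
    {"hand": -1,"slide": [-4,0,20],"spin": 0},
    {"hand": -1,"slide": [-4,0,34],"spin": 0},
    {"hand": -1,"slide": [-4,0,38],"spin": 0},
    {"hand": -1,"slide": [-4,0,38],"spin": 0},
    {"hand": -1,"slide": [-4,0,38],"spin": 0},
    {"hand": -1,"slide": [-4,0,35],"spin": 0},
    {"hand": -1,"slide": [-2,0,22],"spin": 0},
    {"hand": -1,"slide": [0,0,8],"spin": 0},
  ],
)

```text
time: 50.3
tool_pos: [0.6453, 0.1906, 0.2182]
tool_rot: [-2.703, 1.506, -3.112]
contact_force: [0.8, -0.8, -3.2]
opening: 0.0399
```

```bash
python3 plan.py 644 188.5 100 - 18
```

```text
t 50.3 pos [645.3 190.6 218.2] th -23.5 tilt [-0.064 -0.002 -0.998] F [ 0.8 -0.8 -3.2] open 39.9 q [ 0.17  0.67  1.    0.01  1.54 -0.99]
N 7 spin/row -0.0
[17, 0, 1]
[17, 0, 1]
[17, 0, 1]
[17, 0, 1]
[17, 0, 1]
[17, 0, 1]
[17, 0, 1]
```

Call:
send_rows(
  motion=[
    {"hand": -1,"slide": [12,-1,0],"spin": 0},
    {"hand": -1,"slide": [20,-1,1],"spin": 0},
    {"hand": -1,"slide": [25,0,1],"spin": 0},
    {"hand": -1,"slide": [25,0,1],"spin": 0},
    {"hand": -1,"slide": [22,0,1],"spin": 0},
    {"hand": -1,"slide": [15,0,0],"spin": 0},
  ],
)

```text
time: 50.9
tool_pos: [0.6331, 0.19, 0.0937]
tool_rot: [-2.722, 1.501, -3.128]
contact_force: [0.1, 0.2, -4.4]
opening: 0.04
```

```bash
python3 plan.py 644 188.5 76 - 12
```

```text
t 50.9 pos [633.1 190.   93.7] th -23.3 tilt [-0.069 -0.001 -0.998] F [ 0.1  0.2 -4.4] open 40.0 q [ 0.17  0.74  1.21  0.01  1.26 -1.  ]
N 2 spin/row -0.0
[8, 2, 6]
[8, 2, 6]
```

Call:
send_rows(
  motion=[
    {"hand": -1,"slide": [8,2,7],"spin": 0},
    {"hand": -1,"slide": [7,1,6],"spin": 0},
    {"hand": -1,"slide": [3,0,1],"spin": 0},
  ],
)

```text
time: 51.2
tool_pos: [0.642, 0.1889, 0.0711]
tool_rot: [-2.715, 1.494, -3.119]
contact_force: [0.6, 0.7, -4.1]
opening: 0.0397
```

```bash
python3 plan.py 644 188.5 67 - 12
```

```text
t 51.2 pos [642.  188.9  71.1] th -23.2 tilt [-0.076 -0.002 -0.997] F [ 0.6  0.7 -4.1] open 39.7 q [ 0.17  0.79  1.19  0.01  1.24 -1.  ]
N 1 spin/row -0.0
[4, 1, 2]
```

Call:
send_rows(
  motion=[
    {"hand": -1,"slide": [1,0,2],"spin": 0},
    {"hand": -1,"slide": [1,0,0],"spin": 0},
  ],
)

```text
time: 51.4
tool_pos: [0.6443, 0.1882, 0.0695]
tool_rot: [-2.718, 1.496, -3.121]
contact_force: [-0.3, 0.1, -3.5]
opening: 0.0398
```

```bash
python3 plan.py 644 188.5 67 - 12
```

```text
t 51.4 pos [644.3 188.2  69.5] th -23.2 tilt [-0.075 -0.002 -0.997] F [-0.3  0.1 -3.5] open 39.8 q [ 0.16  0.79  1.19  0.01  1.24 -1.01]
N 1 spin/row -0.0
[2, 0, 0]
```

Call:
send_rows(
  motion=[
    {"hand": -1,"slide": [1,0,0],"spin": 0},
    {"hand": -1,"slide": [1,0,0],"spin": 0},
  ],
)

```text
time: 51.6
tool_pos: [0.6448, 0.1882, 0.0685]
tool_rot: [-2.722, 1.498, -3.126]
contact_force: [-0.4, 0.8, -5.0]
opening: 0.0399
```

```bash
python3 plan.py 644 188.5 67 - 12
```

```text
t 51.6 pos [644.8 188.2  68.5] th -23.2 tilt [-0.073 -0.001 -0.997] F [-0.4  0.8 -5. ] open 39.9 q [ 0.16  0.79  1.19  0.01  1.24 -1.01]
N 1 spin/row -0.0
[2, 0, -1]
```

Call:
send_rows(
  motion=[
    {"hand": -1,"slide": [1,0,-1],"spin": 0},
    {"hand": -1,"slide": [1,0,0],"spin": 0},
  ],
)

```text
time: 51.8
tool_pos: [0.6439, 0.1887, 0.0671]
tool_rot: [-2.726, 1.499, -3.13]
contact_force: [-2.5, 0.6, -1.8]
opening: 0.0399
```

```bash
python3 plan.py 644 188.5 67 - 12
```

```text
t 51.8 pos [643.9 188.7  67.1] th -23.2 tilt [-0.072 -0.001 -0.997] F [-2.5  0.6 -1.8] open 39.9 q [ 0.17  0.79  1.19  0.01  1.23 -1.01]
N 1 spin/row -0.0
[0, 0, 0]
```

Call:
send_rows(
  motion=[
    {"hand": -1,"slide": [1,0,0],"spin": 0},
  ],
)

```text
time: 51.9
tool_pos: [0.6439, 0.1887, 0.067]
tool_rot: [-2.726, 1.499, -3.13]
contact_force: [-3.9, -0.3, 3.6]
opening: 0.0402
```

```bash
python3 plan.py 644 188.5 67 - 12
```

```text
t 51.9 pos [643.9 188.7  67. ] th -23.2 tilt [-0.071 -0.001 -0.997] F [-3.9 -0.3  3.6] open 40.2 q [ 0.17  0.79  1.19  0.01  1.23 -1.01]
N 1 spin/row -0.0
[0, 0, 0]
```

The snail is touching down, so I'll press slightly and release.

Call:
send_rows(
  motion=[
    {"hand": -1,"slide": [1,0,0],"spin": 0},
    {"hand": 1,"slide": [0,0,0],"spin": 0},
    {"hand": 1,"slide": [0,0,0],"spin": 0},
    {"hand": 1,"slide": [0,0,0],"spin": 0},
    {"hand": 1,"slide": [0,0,0],"spin": 0},
    {"hand": 1,"slide": [0,0,0],"spin": 0},
    {"hand": 1,"slide": [0,0,0],"spin": 0},
    {"hand": 1,"slide": [0,0,0],"spin": 0},
  ],
)

```text
time: 52.7
tool_pos: [0.6455, 0.189, 0.068]
tool_rot: [-2.738, 1.504, -3.141]
contact_force: [0.2, 0.0, 0.7]
opening: 0.0898
```

```bash
python3 plan.py 644 188.5 250 - 40
```

```text
t 52.7 pos [645.5 189.   68. ] th -23.2 tilt [-0.066 -0.    -0.998] F [0.2 0.  0.7] open 89.8 q [ 0.17  0.79  1.19  0.01  1.23 -1.01]
N 5 spin/row -0.0
[-36, -1, -2]
[-36, -1, -2]
[-36, -1, -2]
[-36, -1, -2]
[-36, -1, -2]
```

Call:
send_rows(
  motion=[
    {"hand": 1,"slide": [-20,0,-1],"spin": 0},
    {"hand": 1,"slide": [-36,0,-2],"spin": 0},
    {"hand": 1,"slide": [-40,0,-2],"spin": 0},
    {"hand": 1,"slide": [-40,0,-2],"spin": 0},
    {"hand": 1,"slide": [-30,0,-2],"spin": 0},
    {"hand": 1,"slide": [0,0,0],"spin": 0},
  ],
)

```text
time: 53.3
tool_pos: [0.6475, 0.1924, 0.2382]
tool_rot: [-2.727, 1.499, -3.13]
contact_force: [0.0, -0.7, 0.0]
opening: 0.0915
```

```bash
python3 snail.py w12 .6435 .1885 .04
python3 - <<'E'
from h import *
p=vision.read_camera('scene'); save(p,'s12'); q=vision.read_camera('side'); save(q,'sd12')
E
```

```text
[0.64750296 0.19242701 0.23815035] [-7.13614496e-02 -7.96227717e-04 -9.97450204e-01]
(array([0.64379268, 0.18860873]), np.float64(0.0011554379839426657), 65)
0.007 0.085 4595 ((650.9150390625, 184.2301025390625), (42.65807342529297, 115.63188171386719), 66.37085723876953) [0.7062855  0.22043341 0.12393953]
0.03 0.085 3920 ((657.7786865234375, 181.227294921875), (42.65807342529297, 100.6484146118164), 66.37085723876953) [0.7062855  0.21697828 0.12393953]
0.055 0.085 3564 ((658.480224609375, 180.92037963867188), (42.65807342529297, 99.116943359375), 66.37085723876953) [0.7062855  0.21658128 0.12393953]
```

View pics/w12.png

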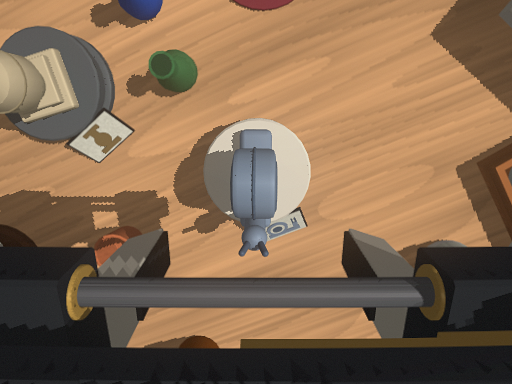

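View pics/s12.png

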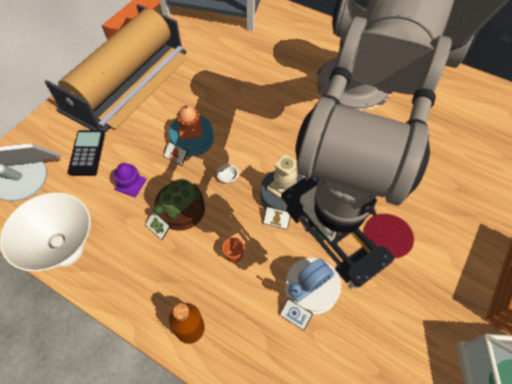

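View pics/sd12.png

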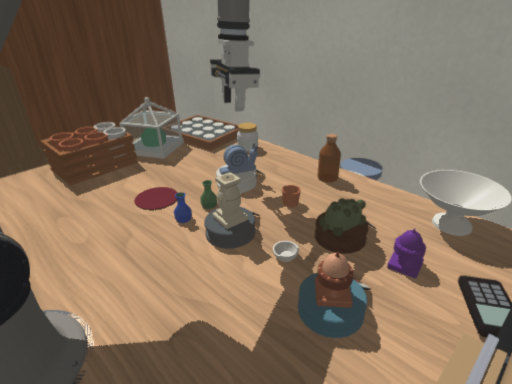

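The side view shows all four ornaments upright on their own stands: acorn (335,280), tortoise (341,223), baluster (229,200) and snail (239,168). The mat is empty, the green vase (207,196) and blue vase (182,208) stand where they were, and the gripper is clear. I'll hand it in.

```bash
python3 -c "
from h import *
print(observe()['time'],job.hand_in())"
```

```text
the job is handed in; nothing more can be done
53.45 None
```

All four ornaments are back on their own stands, upright and within about 2 mm of the middle, and the job is handed in at 53.5 s of the 136 s allowed. I swapped the acorn and tortoise first, then the snail and baluster, using the felt mat for the one in between each time.

**Distance from the stand's middle (wrist camera, after each placing):**

| Ornament | Off centre |
|---|---|
| Tortoise | about 2 mm |
| Acorn | about 1 mm |
| Baluster | under 1 mm |
| Snail | about 1.5 mm |

The last scene and side pictures show the gripper clear and the mat empty. The green vase, blue vase and purple acorn stand where they were by eye; I did not re-measure them. The highest contact force I read was about 19 N, when the acorn first touched the mat.

**Checks that disagreed:**
- **Tool tilt:** the tool drifted up to about 4° off vertical because the moves could not correct it. The ornaments were set down slightly leaning and settled flat on release.
- **Baluster grip:** it closed to 52.6 mm where the belly is listed as 54 mm, and I gripped it higher than its listed point so the gripper body would clear its top. It held throughout.

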